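Pack the cleaned filter carriers into their case

ROBOT

A 6-joint arm with a two-finger parallel gripper is mounted at the origin on the work surface. World frame = base frame: x ahead of the robot, y to its left, z up, the work surface at z = 0. Lengths are in m, angles in degrees, forces in N, time in s.
With the tool pointing down it reaches from about 0.25 to 0.725 m from the base axis. Payload 4 kg.
Tool frame: the origin (TCP) lies midway between the tips of the shut fingers; the grasp point (between the pads) lies 19 mm behind it; z points along the fingers, x is the direction in which the jaws open and shut, and the axes are right-handed (so a half turn about z gives the same grasp; the last joint's range is limited). The gripper opens to 85 mm and grips with 20 to 120 N. Pads are 22 mm wide; open, the fingers measure 114 mm over their backs; the gripper's body (76 mm by 85 mm) begins 54 mm behind the grasp point. The pads swing forward as they close: fully open they stand 13 mm farther back than shut.
Start: joints at [71.448, 13.785, 0.286, 76.501, 0, 90], TCP at [0.159, 0.474, 0.231] pointing down, gripper open.
Joint ranges: [-155.79, 155.79], [-60.16, 107.12], [-62.33, 73.08], [-114, 123.19], [-81.49, 82.49], [-180, 180]. Speed limits (degrees/s): [159.86, 159.86, 180, 180, 180, 180].

INTERFACE

Orientations are given as [roll, pitch, yaw] about the fixed x, y, z axes, in that order (R = Rz(yaw) Ry(pitch) Rx(roll)).
In Python, from cell import readout, cams, ctrl gives the robot as it stands.
- The arm moves only by the shell command python3 -m jog 'ROWS' [OPENING]. ROWS is JSON, a list of rows, each a list of 2 entries, a list of its own where there are three numbers: the shift along the tool's x, y, z in m, then the turn about the tool's z in degrees. A call has exactly 10 rows; each row shifts and turns the commanded pose from where the row before left it, along the tool's axes as they then stand; what a row does not reach is not made up. A row lasts 1/8 s, in which the tool goes at most 62.5 mm and 10.7 degrees, less where a joint would pass 70% of its speed; a pose out of reach is approached as far as the arm can. A call with a gripper value outside its range is refused whole. OPENING is the closure, from 0 (fully open) to 1 (shut), set as the call begins (- or left out, the last holds). The fingers move at their own pace and stop on an object; the grip force is fixed at half the most. Time passes only in rows, so rows that do not move let the fingers close, or fill a call up. It gives the time, the measured TCP pose, the force and the opening at its end, in the units of the state.
- readout.sense(): the state, without advancing time (a new reading comes with each control period).
- cams.read_camera(name): name is "scene" or "top"; returns a dict with "pixels" (480x640x3 uint8, blue, green, red), "K" (3x3 intrinsics, pixels), "rvec" (rotation vector, rad) and "tvec" (3), from world to camera coordinates, as OpenCV has them. Camera axes: x right, y down, z forward; pixel columns grow to the right and rows downward; lengths in m; the calibration is good to about 2 mm. A picture is of the moment at which its call begins. There is no depth.
- ctrl.hand_in(): hands the job in, once; it reports no verdict.
The state is a dict: "time": time; "joint_pos": joint angles; "qd": joint speeds; "tau": joint torques, N m; "position": TCP position; "ee_rot": TCP orientation; "contact_force": force on the tool from outside, world axes, zero at the start; "wrist_torque": the same for the moment, N m; "opening": finger opening in m.
Only numpy, scipy, OpenCV 4.12 (cv2) and the standard library are available. Lean on these libraries where they do the work, as an engineer would, in place of code of your own. Each camera call takes 0.05 s, during which the arm holds its last target.

TASK

Pack away the coffee machine's filter carriers: swing the latch lever clear, open the case's lid wide, and seat every carrier that lies on the table flat on the floor of a pocket of its own, round end to the front. Then shut the lid and swing the latch lever fully back across it. Leave the mug, the jar and the tamper standing where they are.

Things in the scene. Friction and masses are not known exactly. Their poses are not given: they have to be found in the camera images.
- case: low grey plastic case, 131 mm deep (x) by 324 mm wide (y), rim 58 mm above the table, fixed to the table. Origin: centre of its underside on the table; x points from the front (with the latch and the lid's tab, towards the robot) to the back (hinge), z up. Walls 5 mm thick. Inside, a dark bed holds four identical D-shaped pockets side by side along y, 70 mm apart
- pocket0 (a point): centre of the floor of pocket 0 (the first of four along the case's y, from -105 mm to +105 mm), 6 mm above the table; its axes are the case's. The pocket is 105 mm long (x), 61 mm wide (y), 10 mm deep, with rounded upper edges on its sides and ends; its two front (-x) corners are cut off, so a carrier fits only with its round end to the front. Any carrier fits any pocket
- pocket1 (a point): centre of the floor of pocket 1, the same as pocket 0
- pocket2 (a point): centre of the floor of pocket 2, the same as pocket 0
- pocket3 (a point): centre of the floor of pocket 3, the same as pocket 0
- lid (a joint): lid angle, rad: 0 shut, grows as the front edge swings up and back, stop at 1.9. Standing open, it and its tab reach some 245 mm above the table, so keep the gripper clear of it. Stiff hinge: it stays where it is left (about 2 N at the tab moves it). The steel latch lever physically holds it down until the lever is turned past about 0.65
- lid_tab (a point): centre of the lid's black pull tab, which sticks out 50 mm forward from the lid's front edge, 24 mm wide (y), 8 mm thick; 61 mm above the table when shut, 156 mm from the hinge line, at y = -50 mm of the case. It can be pinched from above across its 24 mm width and turns between the fingers as the lid swings. Its axes turn with the lid
- lid_hinge (a point): middle of the lid's hinge line, at the back rim of the case; the line runs along the case's y
- latch (a joint): latch lever angle, rad: 0 lies along the case's front edge (pointing to the case's -y) across the lid's steel ear, and locks it; grows as the lever's end swings out towards the robot; stop at 1.5. Stays where it is left (about 1 N at the knob moves it)
- latch_knob (a point): middle of the upright black knob (14 mm diameter, 30 mm tall) at the free end of the flat steel latch lever, 62 mm from the pivot, 89 mm above the table
- latch_pivot (a point): the latch lever's upright pivot axis, at the height of the knob's middle
- carrier0: filter carrier: D-shaped black plate 100 mm long (x), 56 mm wide, 10 mm thick; its -x end is a half round of 28 mm radius, its +x end square. A grip fin along x, 44 mm long, 12 mm thick, stands on its middle from 10 to 38 mm above the underside; a round steel filter disc lies round the fin. Origin: centre of the underside (50 mm from either end, under the middle of the fin); z up. 80 to 170 g. May be absent
- carrier1: filter carrier, the same as carrier0. May be absent
- carrier2: filter carrier, the same as carrier0. May be absent
- carrier3: filter carrier, the same as carrier0. May be absent
- mug: white mug, 80 mm across, 85 mm tall, a bystander; origin: centre of its underside
- jar: amber glass jar, 76 mm across, 100 mm tall, a bystander; origin: centre of its underside
- tamper: black coffee tamper, 56 mm across, 77 mm tall, a bystander; origin: centre of its underside
Not all that is in view belongs to the job. What is shaped like the carrier3 but blue, pink or yellow is not meant.

How it is judged (in metres and radians):
On the way, in this order (a step that is already met when the one before it is completed fails the run):
1. the latch lever is swung clear of the lid (value of joint latch above 0.7 rad), for 0.2 s.
2. the lid is open (value of joint lid above 1.1 rad), for 0.2 s.
3. every carrier is seated flat in a pocket ((horizontal distance between carrier0 and pocket0 below 0.006 m or horizontal distance between carrier0 and pocket1 below 0.006 m or horizontal distance between carrier0 and pocket2 below 0.006 m or horizontal distance between carrier0 and pocket3 below 0.006 m) and z of each of carrier0, carrier1, carrier2, carrier3 in the frame of case below 0.009 m and angle between each of carrier0, carrier1, carrier2, carrier3's own z axis and vertical below 0.04 rad and angle between the x axis of each of carrier0, carrier1, carrier2, carrier3 and the x axis of case, either way round below 0.09 rad and (horizontal distance between carrier1 and pocket0 below 0.006 m or horizontal distance between carrier1 and pocket1 below 0.006 m or horizontal distance between carrier1 and pocket2 below 0.006 m or horizontal distance between carrier1 and pocket3 below 0.006 m) and (horizontal distance between carrier2 and pocket0 below 0.006 m or horizontal distance between carrier2 and pocket1 below 0.006 m or horizontal distance between carrier2 and pocket2 below 0.006 m or horizontal distance between carrier2 and pocket3 below 0.006 m) and (horizontal distance between carrier3 and pocket0 below 0.006 m or horizontal distance between carrier3 and pocket1 below 0.006 m or horizontal distance between carrier3 and pocket2 below 0.006 m or horizontal distance between carrier3 and pocket3 below 0.006 m)), for 0.2 s.
4. the lid is shut over them (value of joint lid below 0.05 rad), for 0.2 s.
5. the latch lever is back across the lid (value of joint latch below 0.2 rad and value of joint lid below 0.05 rad), for 0.2 s.
At the end, for the whole second after the job is handed in: every carrier present is in a pocket (centre within 6 mm of the pocket's), its underside within 3 mm of the pocket floor, level within 0.04 rad, square to the case within 0.09 rad and at rest; the lid is shut to within 0.05 rad and the latch lever is back to within 0.2 rad of its locked stop (all of step 3 and all of step 5 and linear speed of each of carrier0, carrier1, carrier2, carrier3 below 0.02 m/s); the robot touches nothing.
It fails at once if the mug is pushed more than 40 mm or tipped over (distance of mug from where it was at the start of the episode above 0.04 m or angle between mug's own z axis and vertical above 0.5 rad).
It fails at once if the jar is pushed more than 40 mm or tipped over (distance of jar from where it was at the start of the episode above 0.04 m or angle between jar's own z axis and vertical above 0.5 rad).
It fails at once if the tamper is pushed more than 40 mm or tipped over (distance of tamper from where it was at the start of the episode above 0.04 m or angle between tamper's own z axis and vertical above 0.5 rad).
Of carrier0, carrier1, carrier2, carrier3 only 2 to 4 are there at a start; the rules pass over those that are not, and their reading is None.
At some moment in a run one of carrier0, carrier1, carrier2, carrier3 may be knocked a few centimetres aside while the robot is not near it.
Once in a run the grip may slacken for a moment while it holds something.
It also fails if it takes over 210 s, if anything falls off the work surface, if the arm or the gripper's body presses on something with over 40 N, if the wrist force passes 120 N, or if a joint passes its speed limit or range.

## Working session

There is one attempt and no reset: what is moved stays moved. The work goes in short steps, Python scripts to look and compute and a shell command to move; the robot and the scene stay as the last step left them, time stands still between calls to the robot, and variables do not carry over. Pictures are saved under pics/ and viewed, and the job is handed in when it is done.

```bash
ls; mkdir -p pics; cat > h.py <<'E'
import numpy as np, cv2
from cell import readout, cams, ctrl
def snap(name, fn, crop=None, scale=1):
    c=cams.read_camera(name); im=c["pixels"]
    np.savez('/tmp/cam_%s.npz'%name, **{k:np.asarray(v) for k,v in c.items()})
    sv(im,fn,crop,scale); return c
def sv(im,fn,crop=None,scale=1):
    if crop: x0,y0,x1,y1=crop; im=im[y0:y1,x0:x1]
    if scale!=1: im=cv2.resize(im,None,fx=scale,fy=scale,interpolation=cv2.INTER_CUBIC)
    cv2.imwrite('pics/'+fn,im)
def load(name): return np.load('/tmp/cam_%s.npz'%name)
def px2w(c,pts,z):
    K=np.array(c["K"]);R=cv2.Rodrigues(np.array(c["rvec"]).astype(float))[0];t=np.array(c["tvec"]).reshape(3)
    o=-R.T@t; out=[]
    zs=np.broadcast_to(z,(len(pts),))
    for (u,v),zz in zip(pts,zs):
        d=R.T@np.linalg.inv(K)@np.array([u,v,1.]); s=(zz-o[2])/d[2]; out.append(o+s*d)
    return np.array(out)
def w2px(c,P):
    return cv2.projectPoints(np.array(P,float).reshape(-1,3),np.array(c["rvec"]).astype(float),np.array(c["tvec"]).astype(float),np.array(c["K"]).astype(float),None)[0].reshape(-1,2)
E
python3 - <<'E'
from h import *
a=snap('scene','s0.png');b=snap('top','t0.png')
s=readout.sense();print(s)
for c in (a,b):
  R=cv2.Rodrigues(np.array(c["rvec"]).astype(float))[0];print(-R.T@np.array(c["tvec"]).reshape(3),np.array(c["K"]).tolist(),R.tolist())
E
```

```text
pics
{'time': 0.1, 'joint_pos': array([7.14483595e+01, 1.38295659e+01, 2.20652698e-01, 7.65010713e+01,
       8.56823635e-04, 9.00006843e+01]), 'qd': array([-8.06198014e-03, -1.92844472e-01,  2.20820975e-01, -6.13986428e-02,
        1.20489823e-04,  3.35759306e-02]), 'tau': array([ 7.55892142e-04, -3.73138475e+01,  2.53010094e+01,  1.08283284e-02,
        1.20869431e-04, -4.55765772e-06]), 'position': array([0.15889457, 0.47348148, 0.2304821 ]), 'ee_rot': array([-1.79999144e+02,  1.09984501e-01,  7.14476752e+01]), 'contact_force': array([-0.84123827, -0.7784877 ,  0.5855744 ]), 'wrist_torque': array([-0.02950423, -0.02070952, -0.0359414 ]), 'opening': 0.08534591906060954}
[1.31536752 0.66671413 0.66152849] [[488.9681675391516, 0.0, 319.4762423138239], [0.0, 488.9681675391516, 241.6635601858059], [0.0, 0.0, 1.0]] [[-0.6508249047605315, 0.758959626937985, 0.020179891516051984], [0.3814842592260503, 0.3498807895069409, -0.8556010712339898], [-0.6564272262072901, -0.5491481747326069, -0.5172422825733114]]
[0.2909242  0.07100792 1.4332888 ] [[532.1931884638224, 0.0, 316.89711247553026], [0.0, 532.1931884638224, 232.6409864748215], [0.0, 0.0, 1.0]] [[-0.1076701962464367, -0.9941619901354682, -0.0070047276991488105], [-0.9684352229202254, 0.10647193269127864, -0.22538177955734906], [0.224811805401112, -0.01748327540449024, -0.9742453424232642]]
```

View pics/s0.png

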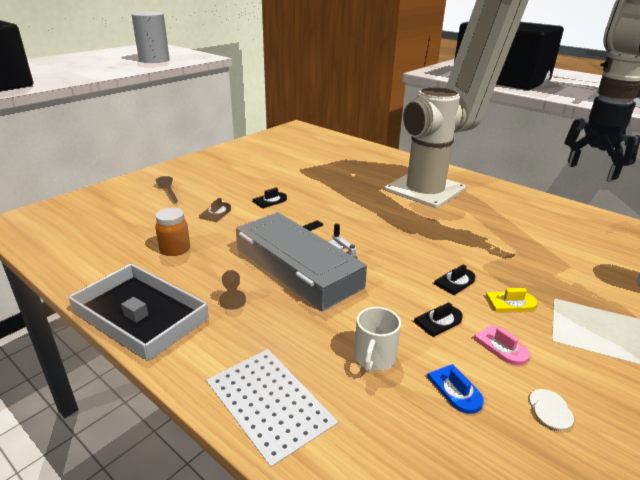

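View pics/t0.png

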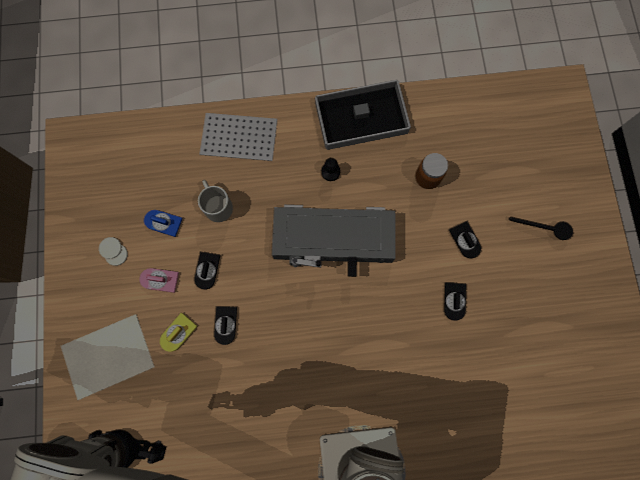

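```bash
python3 - <<'E'
from h import *
b=load('top')['pixels'];a=load('scene')['pixels']
sv(b,'t0a.png',(180,190,260,350),4.5); sv(b,'t0b.png',(430,205,500,335),4.5); sv(b,'t0c.png',(260,195,410,285),5)
sv(a,'s0a.png',(140,170,380,310),3.3); 
E
```

```text
(no output)
```

View pics/t0a.png

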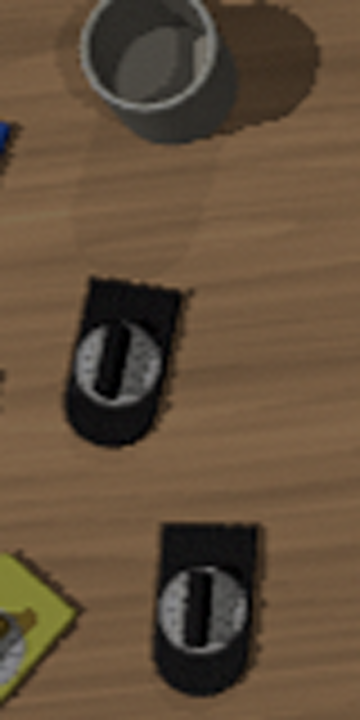

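View pics/t0b.png

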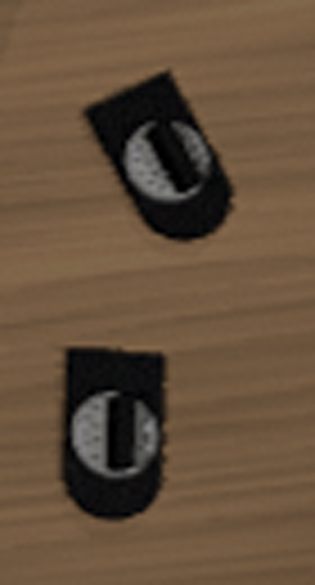

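View pics/t0c.png

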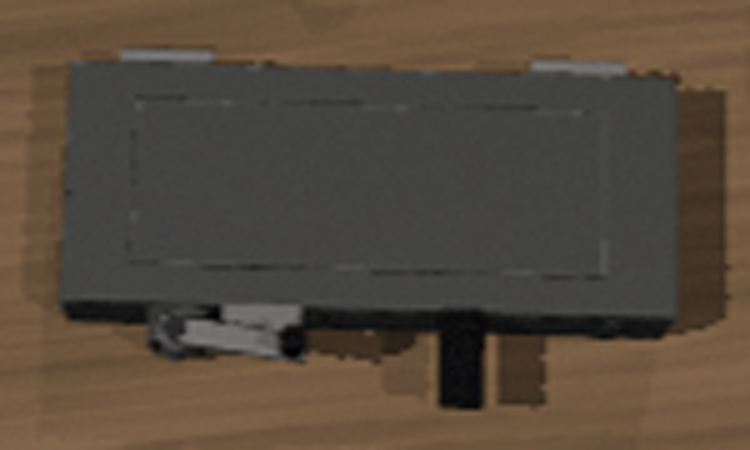

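View pics/s0a.png

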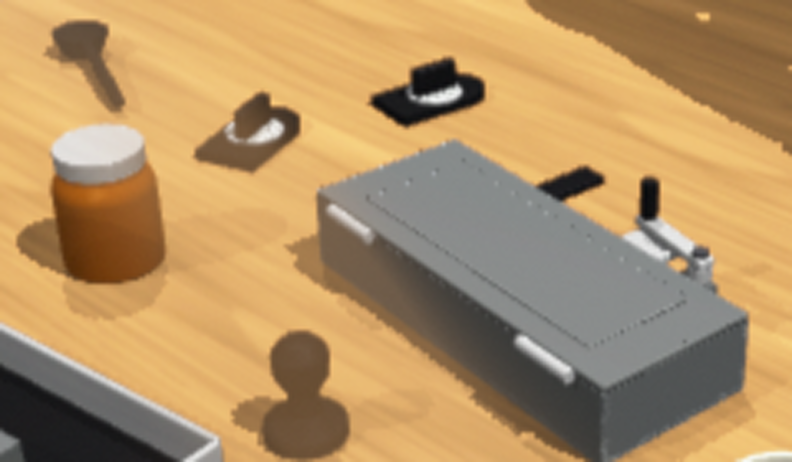

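```bash
cat >> h.py <<'E'
from scipy.optimize import least_squares, minimize
def T2(p,P):
    x,y,a=p;P=np.array(P,float);c,s=np.cos(a),np.sin(a)
    return np.c_[x+c*P[:,0]-s*P[:,1], y+s*P[:,0]+c*P[:,1], P[:,2]]
th=np.linspace(np.pi/2,3*np.pi/2,25)
D=np.r_[[[.05,-.028],[.05,.028]], np.c_[-.022+.028*np.cos(th),.028*np.sin(th)]]
def hullpx(c,p,z0=0,ups=4,off=(0,0)):
    P=np.r_[np.c_[T2(p,np.c_[D,0*D[:,0]+z0])],np.c_[T2(p,np.c_[D,0*D[:,0]+z0+.01])]]
    # fin
    f=np.array([[sx*.022,sy*.006,z0+.038] for sx in(1,-1) for sy in(1,-1)])
    u1=w2px(c,P); u2=w2px(c,np.r_[T2(p,f),T2(p,f-[0,0,.028])])
    return u1,u2
def fitcar(c,p0,z0=0,thr=55,verbose=False):
    g=c["pixels"].max(axis=2).astype(np.uint8)
    ctr=w2px(c,[[p0[0],p0[1],.005]])[0]; off=np.floor(ctr)-32; x0,y0=off.astype(int)
    ups=4
    crop=c["pixels"][y0:y0+64,x0:x0+64]
    crop=cv2.resize(crop,None,fx=ups,fy=ups,interpolation=cv2.INTER_LINEAR)
    m=(crop.max(axis=2)<thr).astype(np.uint8)
    cs,_=cv2.findContours(m,cv2.RETR_EXTERNAL,cv2.CHAIN_APPROX_NONE)
    cc=min([q for q in cs if cv2.contourArea(q)>800],key=lambda q:np.linalg.norm(q.reshape(-1,2).mean(0)-128))
    M=np.zeros_like(m);cv2.drawContours(M,[cc],-1,1,-1)
    def ren(p):
        u1,u2=hullpx(c,p,z0); R=np.zeros_like(m)
        for u in (u1,u2):
            q=((u-off+.5)*ups-.5)
            h=cv2.convexHull(q.astype(np.float32)); cv2.fillPoly(R,[np.round(h*16).astype(np.int32)],1,shift=4)
        return R
    def cost(p):
        R=ren(p); return 1-(R&M).sum()/(R|M).sum()
    best=None
    for da in (0,.3,-.3):
        q0=np.array(p0)+[0,0,da]
        sim=np.array([q0,q0+[.012,0,0],q0+[0,.012,0],q0+[0,0,.2]])
        r=minimize(cost,q0,method='Nelder-Mead',options=dict(initial_simplex=sim,xatol=1e-4,fatol=1e-4))
        r=minimize(cost,r.x,method='Nelder-Mead',options=dict(initial_simplex=r.x+np.array([[0,0,0],[.003,0,0],[0,.003,0],[0,0,.06]])))
        if best is None or r.fun<best.fun: best=r
    # flip check
    return best.x,best.fun
E
python3 - <<'E'
from h import *
a=load('scene');b=load('top')
for uv in [(207,271),(226,325),(456,301),(466,241)]:
    w=px2w(b,[uv],.005)[0]; p,e=fitcar(b,(w[0],w[1],0.))
    pf,ef=fitcar(b,(w[0],w[1],np.pi)); print(uv,w.round(3),p.round(4),np.degrees(p[2]).round(1),round(e,3),'flip',round(ef,3))
    try:
        p2,e2=fitcar(a,p);print('   scene',p2.round(4),np.degrees(p2[2]).round(1),round(e2,3))
    except Exception as ex: print(ex)
# case
ft=lambda X,Y:((X+.5)/5-.5+260,(Y+.5)/5-.5+195)
fs=lambda X,Y:((X+.5)/3.3-.5+140,(Y+.5)/3.3-.5+170)
T=[ft(70,62),ft(677,78),ft(677,318),ft(62,300)]  # back+y, back-y, front-y, front+y
S=[fs(604,388),fs(320,190),fs(457,142),fs(747,315)]
L=[[.0655,.162],[.0655,-.162],[-.0655,-.162],[-.0655,.162]]
def res(q):
    P=T2(q[:3],np.c_[L,[q[3]]*4]); return np.r_[(w2px(b,P)-T).ravel(),(w2px(a,P)-S).ravel()]
r=least_squares(res,[.5,0,0,.066]);print(r.x,np.degrees(r.x[2]),r.fun.round(1))
E
```

```text
(207, 271) [0.547 0.353 0.005] [ 0.5474  0.3547 -0.2699] -15.5 0.258 flip 0.323
   scene [ 0.5463  0.3556 -0.2118] -12.1 0.331
(226, 325) [0.397 0.312 0.005] [ 0.3967  0.3139 -0.1338] -7.7 0.267 flip 0.332
   scene [ 0.3937  0.314  -0.0824] -4.7 0.365
(456, 301) [ 0.394 -0.304  0.005] [ 0.3935 -0.3    -0.1943] -11.1 0.024 flip 0.101
   scene [ 0.3905 -0.3009 -0.0078] -0.4 0.391
(466, 241) [ 0.553 -0.358  0.005] [ 0.5534 -0.3587  0.3395] 19.5 0.078 flip 0.152
min() iterable argument is empty
[ 0.60240062  0.00261131 -0.14115686  0.0625726 ] -8.087692583088723 [ 0.1 -0.1 -0.   0.4 -0.1  0.8 -0.9  0.5 -0.5  0.5 -1.4  0.2 -0.5 -0.8
  0.7 -0.1]
```

```bash
python3 - <<'E'
from h import *
a=load('scene');b=load('top')
import sys
for uv in [(207,271),(226,325),(456,301),(466,241)]:
  for thr in (30,40,50,65):
    w=px2w(b,[uv],.005)[0]; p,e=fitcar(b,(w[0],w[1],-.1),thr=thr)
    print(uv,thr,p.round(4),np.degrees(p[2]).round(1),round(e,3),end=' ')
    try:
        p2,e2=fitcar(a,p,thr=thr);print('   scene',p2.round(4),np.degrees(p2[2]).round(1),round(e2,3))
    except Exception as ex: print(ex)
g=b["pixels"].max(axis=2)
print(g[271,190:225]); print(g[325,210:245])
E
```

```text
(207, 271) 30 [ 0.5466  0.3558 -0.2844] -16.3 0.385    scene [ 0.5461  0.3551 -0.1604] -9.2 0.476
(207, 271) 40 [ 0.5472  0.3551 -0.2845] -16.3 0.327    scene [ 0.5447  0.3553 -0.1814] -10.4 0.387
(207, 271) 50 [ 0.5482  0.355  -0.2716] -15.6 0.28    scene [ 0.5466  0.3553 -0.2091] -12.0 0.347
(207, 271) 65 [ 0.5478  0.3547 -0.2889] -16.6 0.028    scene [ 0.547   0.356  -0.2124] -12.2 0.304
(226, 325) 30 [ 0.3961  0.3138 -0.1084] -6.2 0.507    scene [ 0.3938  0.3139 -0.0179] -1.0 0.527
(226, 325) 40 [ 0.3968  0.3139 -0.1102] -6.3 0.344    scene [ 0.394   0.3144 -0.0565] -3.2 0.428
(226, 325) 50 [ 0.3968  0.314  -0.131 ] -7.5 0.287    scene [ 0.3936  0.3147 -0.0578] -3.3 0.382
(226, 325) 65 [ 0.3968  0.3139 -0.1473] -8.4 0.247    scene [ 0.3943  0.3147 -0.0774] -4.4 0.332
(456, 301) 30 [ 0.3937 -0.3006 -0.1791] -10.3 0.376    scene [ 0.3883 -0.3021  0.0832] 4.8 0.749
(456, 301) 40 [ 0.3931 -0.2996 -0.2012] -11.5 0.323    scene [ 0.3894 -0.3014  0.063 ] 3.6 0.472
(456, 301) 50 [ 0.3935 -0.3    -0.1934] -11.1 0.032    scene [ 0.3904 -0.3007 -0.0051] -0.3 0.416
(456, 301) 65 [ 0.3936 -0.2998 -0.1934] -11.1 0.019    scene [ 0.3912 -0.3011 -0.0253] -1.4 0.352
(466, 241) 30 [ 0.5533 -0.359   0.3394] 19.4 0.163 min() iterable argument is empty
(466, 241) 40 [ 0.5533 -0.359   0.3411] 19.5 0.125 min() iterable argument is empty
(466, 241) 50 [ 0.5526 -0.3589  0.3364] 19.3 0.09 min() iterable argument is empty
(466, 241) 65 [ 0.5533 -0.3586  0.3441] 19.7 0.019 min() iterable argument is empty
[118 117 117 118 122  80  50 103 132 136 121  72  13  16  20   6   0  12
  73  88  84  73  66 110 111  61   4  51  68 104 118 116 114 111 108]
[114 115 117 110  63  73 116 107 105 125 100  47  22  18  15   3   9  74
  87  84  84  66 105 126  80   8  51  65  94 111 111 111 111 111 113]
```

```bash
sed -i 's/    M=np.zeros_like(m);cv2.drawContours(M,\[cc\],-1,1,-1)/    M=np.zeros_like(m);cv2.fillPoly(M,[cv2.convexHull(cc)],1)/' h.py
sed -i 's/thr=55/thr=65/' h.py
python3 - <<'E'
from h import *
b=load('top')
for uv in [(207,271),(226,325),(456,301),(466,241)]:
  for thr in (55,65,75):
    w=px2w(b,[uv],.005)[0]; p,e=fitcar(b,(w[0],w[1],-.1),thr=thr)
    print(uv,thr,p.round(4),np.degrees(p[2]).round(1),round(e,3))
def case2w(P): return T2((.6024,.0026,-.14116),P)
print(case2w([[0,-.105,.006],[0,-.035,.006],[0,.035,.006],[0,.105,.006],[.0655-.156,-.05,.061],[.0655,0,.06]]).round(4))
# knob, pivot in top crop
ft=lambda X,Y:((X+.5)/5-.5+260,(Y+.5)/5-.5+195)
print(px2w(b,[ft(291,342)],.102), px2w(b,[ft(167,332)],.08), px2w(b,[ft(462,405)],.061))
E
python3 - <<'E'
from h import *
a=load('scene');b=load('top')
sv(a["pixels"],'s0k.png',(310,210,370,270),10);sv(b["pixels"],'t0k.png',(280,245,370,280),8)
E
```

```text
(207, 271) 55 [ 0.5479  0.3548 -0.2644] -15.2 0.022
(207, 271) 65 [ 0.5479  0.3542 -0.2672] -15.3 0.046
(207, 271) 75 [ 0.548   0.3545 -0.2441] -14.0 0.083
(226, 325) 55 [ 0.3967  0.3141 -0.1382] -7.9 0.019
(226, 325) 65 [ 0.3966  0.3132 -0.1202] -6.9 0.058
(226, 325) 75 [ 0.3966  0.3144 -0.1442] -8.3 0.089
(456, 301) 55 [ 0.3936 -0.3    -0.1902] -10.9 0.017
(456, 301) 65 [ 0.3937 -0.3    -0.1901] -10.9 0.029
(456, 301) 75 [ 0.3937 -0.3    -0.1891] -10.8 0.047
(466, 241) 55 [ 0.5532 -0.3587  0.3415] 19.6 0.018
(466, 241) 65 [ 0.5536 -0.3593  0.3412] 19.5 0.025
(466, 241) 75 [ 0.5534 -0.3592  0.3511] 20.1 0.042
[[ 0.5876 -0.1014  0.006 ]
 [ 0.5975 -0.0321  0.006 ]
 [ 0.6073  0.0373  0.006 ]
 [ 0.6172  0.1066  0.006 ]
 [ 0.5058 -0.0342  0.061 ]
 [ 0.6672 -0.0066  0.06  ]]
[[0.51936779 0.05334549 0.102     ]] [[0.53530148 0.11607163 0.08      ]] [[ 0.48377876 -0.03190698  0.061     ]]
```

View pics/s0k.png

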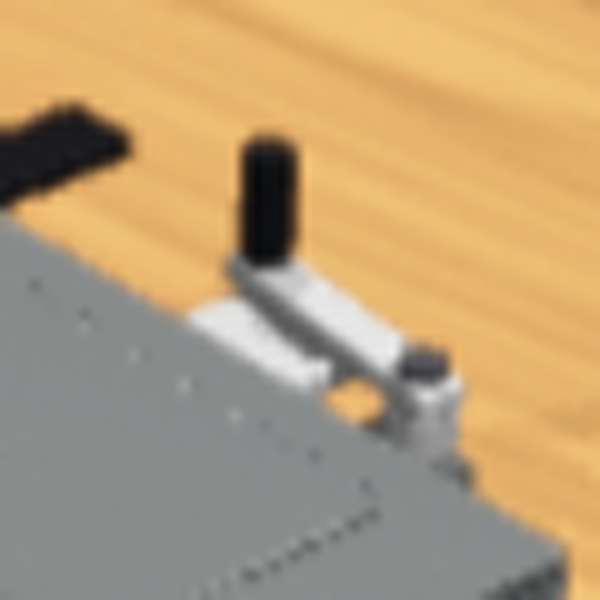

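View pics/t0k.png

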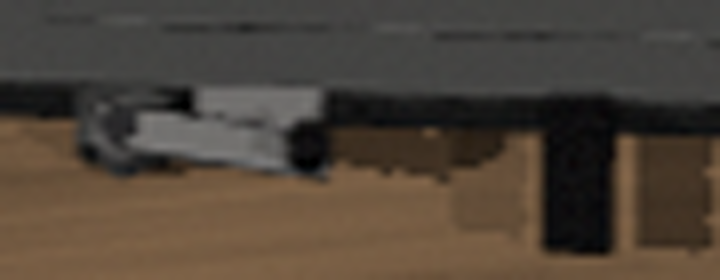

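```bash
cat >> h.py <<'E'
def tri(a,b,ua,ub):
    def Pm(c):
        R=cv2.Rodrigues(np.array(c["rvec"]).astype(float))[0]; return np.array(c["K"])@np.c_[R,np.array(c["tvec"]).reshape(3)]
    X=cv2.triangulatePoints(Pm(a),Pm(b),np.array(ua,float).reshape(2,1),np.array(ub,float).reshape(2,1)).ravel();X=X[:3]/X[3]
    return X,(w2px(a,X)[0]-ua).round(1),(w2px(b,X)[0]-ub).round(1)
CASE=(.6024,.0026,-.14116)
def w2case(P):
    P=np.array(P,float).reshape(-1,3);c,s=np.cos(CASE[2]),np.sin(CASE[2]);d=P[:,:2]-CASE[:2]
    return np.c_[c*d[:,0]+s*d[:,1],-s*d[:,0]+c*d[:,1],P[:,2]]
E
python3 - <<'E'
from h import *
a=load('scene');b=load('top')
for r in (tri(a,b,(336.55,224.3),(318.1,262.7)),tri(a,b,(352.05,245.75),(295.2,260.2)),tri(a,b,(310+12.5,223.5),(280+73,275))): print(r,w2case(r[0]))
fs=lambda X,Y:((X+.5)/10-.5+310,(Y+.5)/10-.5+210)
for uv,z in ((fs(270,145),.104),(fs(268,262),.074),(fs(425,355),.084),(fs(75,108),.065)):
   w=px2w(a,[uv],z);print('scene',w,w2case(w))
for P in ([-.0955,.0,.08],):pass
E
```

```text
(array([0.51989629, 0.05242903, 0.10328463]), array([0.1, 0. ]), array([ 0., -0.])) [[-0.08869361  0.03772582  0.10328463]]
(array([0.53681454, 0.11120601, 0.07652645]), array([-0.5, -0.1]), array([-0.3,  0.3])) [[-0.08021308  0.09829842  0.07652645]]
(array([ 0.4819707 , -0.03023831,  0.06024562]), array([-2.5, -0.5]), array([-1.6,  1.4])) [[-0.11461137 -0.04945508  0.06024562]]
scene [[0.52003157 0.05232942 0.104     ]] [[-0.08854567  0.03764623  0.104     ]]
scene [[0.52205034 0.05482267 0.074     ]] [[-0.08689775  0.04039871  0.074     ]]
scene [[0.54380594 0.11758312 0.084     ]] [[-0.07418842  0.10559574  0.084     ]]
scene [[ 0.48301182 -0.03931276  0.065     ]] [[-0.11230391 -0.05829279  0.065     ]]
```

```bash
cat >> h.py <<'E'
from scipy.spatial.transform import Rotation as Ro
CY=81.912
def case2w(P): return T2(CASE,np.array(P,float).reshape(-1,3))
def plan(target,yaw=CY,s=None):
    "target world xyz; prints turn needed then shift in the tool axes after the turn (vertical tool)"
    s=s or readout.sense(); p=np.array(s['position']);R=Ro.from_euler('xyz',s['ee_rot'],degrees=True)
    y0=s['ee_rot'][2]; turn=-(yaw-y0); turn=(turn+180)%360-180
    R2=Ro.from_euler('xyz',[180,0,yaw],degrees=True)
    d=R2.inv().apply(np.array(target)-p)
    print('now',p.round(4),np.round(s['ee_rot'],2),'t',round(s['time'],2),'F',np.round(s['contact_force'],1),'open',round(s['opening'],4),'caseframe',w2case(p).round(4)[0])
    print(' turn',round(turn,2),'shift mm',(d*1000).round(1),'dist',round(np.linalg.norm(d)*1000))
E
python3 - <<'E'
from h import *
plan(case2w([[-.060,.036,.231]])[0])
E
```

```text
now [0.1589 0.4735 0.2305] [-1.800e+02  1.100e-01  7.145e+01] t 0.1 F [-0.8 -0.8  0.6] open 0.0853 caseframe [-0.5053  0.4038  0.2305]
 turn -10.46 shift mm [-367.8  445.3   -0.5] dist 578
```

```bash
python3 -m jog '[[[0,0,0],-10.46],[[-0.039,0.047,0],0],[[-0.039,0.047,0],0],[[-0.039,0.047,0],0],[[-0.039,0.047,0],0],[[-0.039,0.047,0],0],[[-0.039,0.047,0],0],[[-0.039,0.047,0],0],[[-0.039,0.047,0],0],[[-0.017,0.022,0],0]]' 1; python3 - <<'E'
from h import *
plan(case2w([[-.060,.036,.085]])[0])
E
```

```text
time: 1.35
position: [0.5082, 0.0895, 0.2306]
ee_rot: [-180.0, 0.0, 81.7]
contact_force: [0.1, 0.0, -0.5]
opening: 0.0001
now [0.5082 0.0895 0.2306] [-1.7996e+02  3.0000e-02  8.1700e+01] t 1.35 F [ 0.1  0.  -0.5] open 0.0001 caseframe [-0.1055  0.0728  0.2306]
 turn -0.21 shift mm [-36.8  45.5 145.6] dist 157
```

```bash
python3 -m jog '[[[-0.037,0.0455,0],-0.2],[[0,0,0.05],0],[[0,0,0.05],0],[[0,0,0.03],0],[[0,0,0.0155],0],[[0,0,0],0],[[0,0,0],0],[[0,0,0],0],[[0,0,0],0],[[0,0,0],0]]'; python3 - <<'E'
from h import *
plan(case2w([[-.060,.036,.085]])[0])
snap('scene','s1.png',(260,150,420,290),5);snap('top','t1.png',(260,195,410,285),5)
E
```

```text
time: 2.6
position: [0.5469, 0.0493, 0.0863]
ee_rot: [179.9, -0.0, 82.1]
contact_force: [-0.1, 0.7, -0.4]
opening: -0.0001
now [0.5469 0.0493 0.0863] [ 1.7995e+02 -1.0000e-02  8.2110e+01] t 2.6 F [-0.1  0.7 -0.4] open -0.0001 caseframe [-0.0615  0.0384  0.0863]
 turn 0.2 shift mm [-2.4  1.5  1.3] dist 3
```

View pics/s1.png

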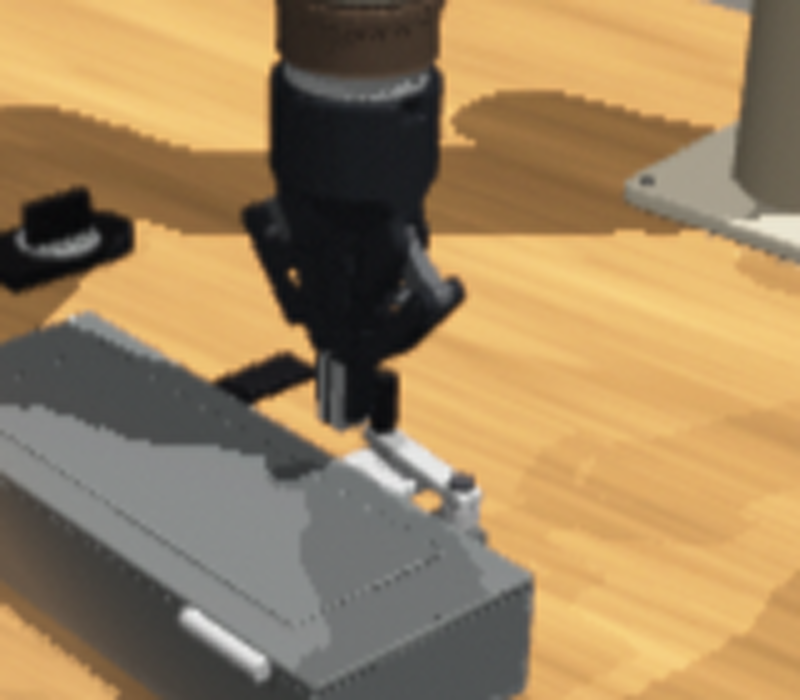

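```bash
python3 -m jog '[[[0,-0.010,0],0.2],[[0,-0.010,0],0],[[0,-0.010,0],0],[[0,-0.010,0],0],[[0.003,-0.007,0],0],[[0.005,-0.007,0],0],[[0.006,-0.007,0],0],[[0.006,-0.006,0],0],[[0.005,-0.004,0],0],[[0.0,0,0],0]]'; python3 - <<'E'
from h import *
plan(case2w([[-.060,.036,.085]])[0])
snap('scene','s2.png',(260,150,420,290),5);snap('top','t2.png',(260,195,410,285),5)
E
```

```text
time: 3.95
position: [0.4787, 0.0844, 0.0854]
ee_rot: [-179.9, 0.0, 82.0]
contact_force: [0.5, 0.1, -1.0]
opening: -0.0
now [0.4787 0.0844 0.0854] [-1.7989e+02  2.0000e-02  8.1960e+01] t 3.95 F [ 0.5  0.1 -1. ] open -0.0 caseframe [-0.134   0.0635  0.0854]
 turn 0.05 shift mm [-27.5  74.    0.4] dist 79
```

View pics/s2.png

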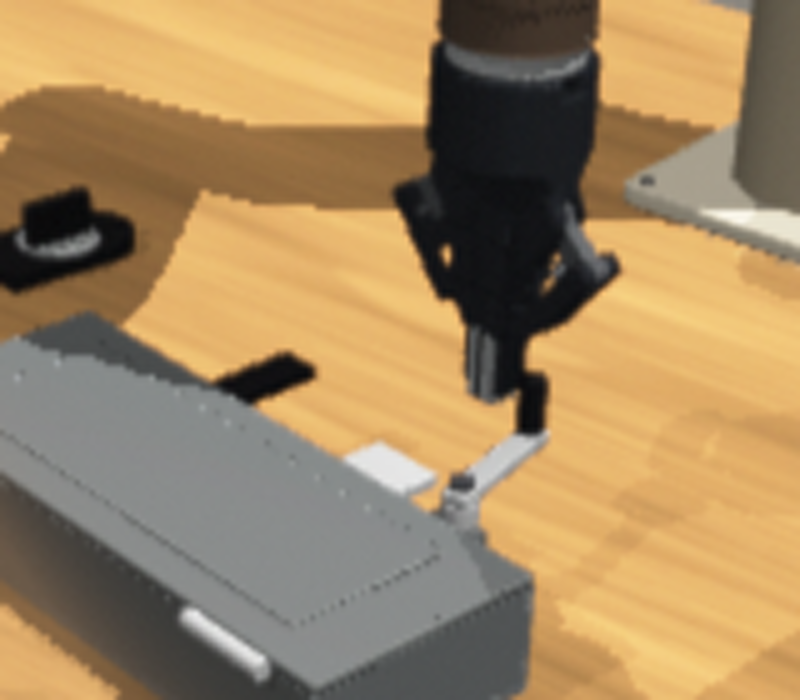

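View pics/t2.png

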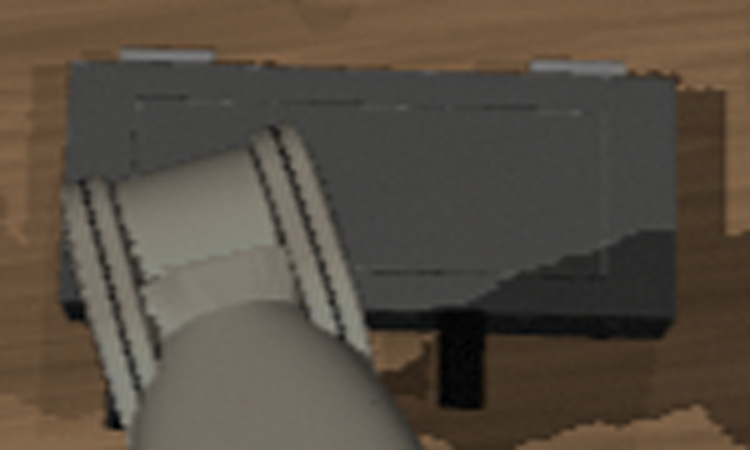

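```bash
python3 -m jog '[[[0,0,-0.04],0],[[0,0,-0.035],0],[[-0.040,0.015,0],0],[[-0.040,0.015,0],0],[[-0.0335,0.0135,0],0],[[0,0,0.03],0],[[0,0,0.035],0],[[0,0,0.015],0],[[0,0,0],0],[[0,0,0],0]]' 0.3; python3 - <<'E'
from h import *
plan(case2w([[-.0905,-.05,.042]])[0])
snap('scene','s3.png',(260,150,420,290),5)
E
```

```text
time: 5.3
position: [0.508, -0.0345, 0.082]
ee_rot: [179.9, -0.0, 81.9]
contact_force: [1.0, 0.9, -0.3]
opening: 0.0601
now [ 0.508  -0.0345  0.082 ] [ 1.7988e+02 -1.0000e-02  8.1920e+01] t 5.3 F [ 1.   0.9 -0.3] open 0.0601 caseframe [-0.0883 -0.05    0.082 ]
 turn 0.01 shift mm [-0.  -2.2 40. ] dist 40
```

View pics/s3.png

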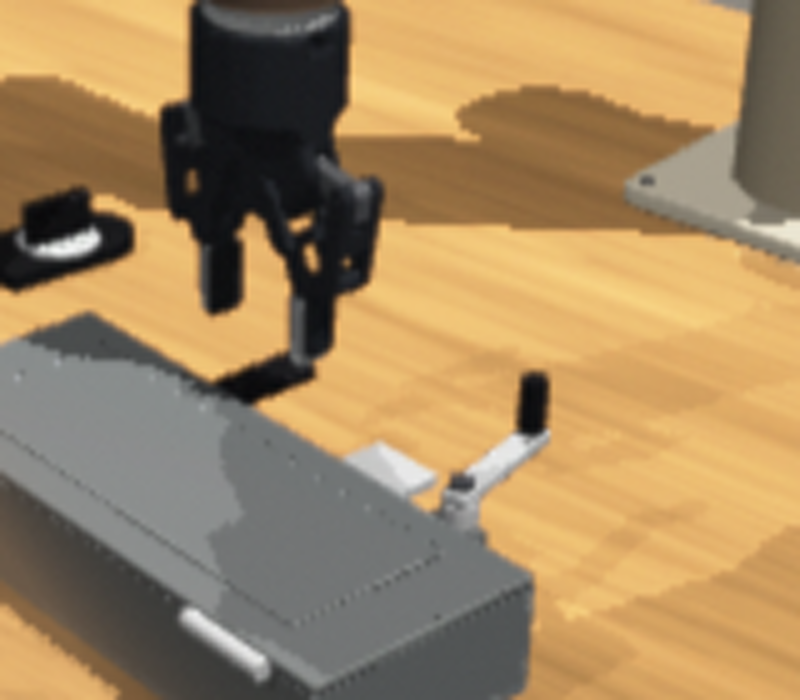

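Fingers stand above and either side of the tab. Lower and close on it.

```bash
python3 -m jog '[[[0,-0.002,0.02],0],[[0,0,0.02],0],[[0,0,0],0],[[0,0,0],0],[[0,0,0],0],[[0,0,0],0],[[0,0,0],0],[[0,0,0],0],[[0,0,0],0],[[0,0,0],0]]';python3 -m jog '[[[0,0,0],0],[[0,0,0],0],[[0,0,0],0],[[0,0,0],0],[[0,0,0],0],[[0,0,0],0],[[0,0,-0.005],0],[[0,0,-0.005],0],[[0,0,-0.005],0],[[0,0,-0.005],0]]' 1; python3 - <<'E'
from h import *
plan(case2w([[-.0905,-.05,.042]])[0])
snap('scene','s4.png',(260,150,420,290),5)
r=.156
for t in (0.1,.2,.3,.45,.6,.75,.9,1.05,1.2,1.35,1.5,1.65,1.75): print(t,((.0655-r*np.cos(t))*1000).round(1),((.061+r*np.sin(t)-.019)*1000).round(1))
E
```

```text
time: 6.6
position: [0.5049, -0.0343, 0.0408]
ee_rot: [-180.0, 0.0, 81.9]
contact_force: [0.3, -0.5, -0.2]
opening: 0.0599
time: 7.85
position: [0.5062, -0.0348, 0.0608]
ee_rot: [179.9, 0.0, 81.9]
contact_force: [5.8, -4.3, -6.9]
opening: 0.0231
now [ 0.5062 -0.0348  0.0608] [1.7988e+02 4.0000e-02 8.1890e+01] t 7.85 F [ 5.8 -4.3 -6.9] open 0.0231 caseframe [-0.0899 -0.0505  0.0608]
 turn -0.02 shift mm [ 0.5 -0.6 18.8] dist 19
0.1 -89.7 57.6
0.2 -87.4 73.0
0.3 -83.5 88.1
0.45 -75.0 109.9
0.6 -63.3 130.1
0.75 -48.6 148.3
0.9 -31.5 164.2
1.05 -12.1 177.3
1.2 9.0 187.4
1.35 31.3 194.2
1.5 54.5 197.6
1.65 77.8 197.5
1.75 93.3 195.5
```

View pics/s4.png

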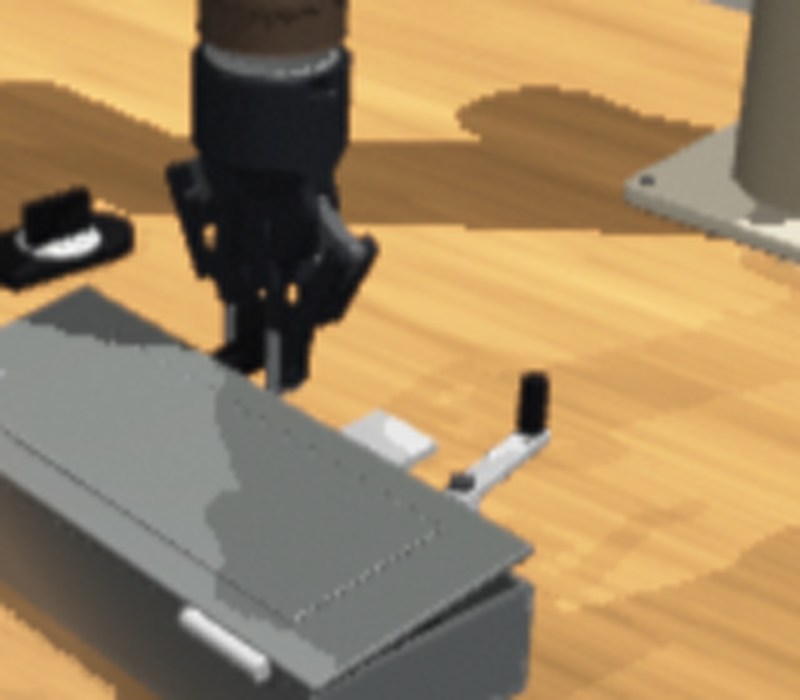

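```bash
python3 -m jog '[[[0,0.0025,-0.0122],0],[[0,0.0039,-0.0151],0],[[0,0.0085,-0.0218],0],[[0,0.0117,-0.0202],0],[[0,0.0147,-0.0182],0],[[0,0.0171,-0.0159],0],[[0,0.0194,-0.0131],0],[[0,0.0211,-0.0101],0],[[0,0.0223,-0.0068],0],[[0,0.0232,-0.0034],0]]'; python3 - <<'E'
from h import *
plan(case2w([[.0933,-.05,.1955]])[0])
snap('scene','s5.png')
E
```

```text
time: 9.15
position: [0.6449, -0.0542, 0.1964]
ee_rot: [-179.5, -0.0, 81.9]
contact_force: [-5.9, -1.3, -1.6]
opening: 0.0227
now [ 0.6449 -0.0542  0.1964] [-1.7949e+02 -1.0000e-02  8.1910e+01] t 9.15 F [-5.9 -1.3 -1.6] open 0.0227 caseframe [ 0.05   -0.0502  0.1964]
 turn -0.01 shift mm [ 0.2 43.3  0.9] dist 43
```

View pics/s5.png

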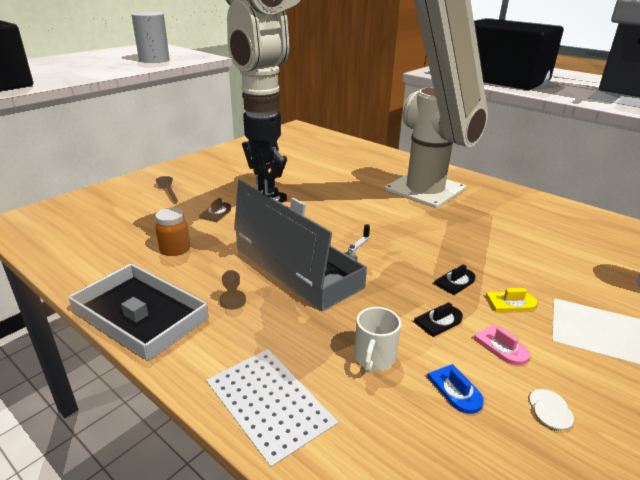

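```bash
python3 -m jog '[[[0,0.0145,-0.001],0],[[0,0.0145,0.0],0],[[0,0.0145,0.002],0],[[0,0,0],0],[[0,0,0],0],[[0,0,0],0],[[0,0,0],0],[[0,0,0],0],[[0,0,0],0],[[0,0,0],0]]'; python3 -m jog '[[[0,0,0],0],[[0,0,0],0],[[0,0,0],0],[[0,-0.01,0],0],[[0,-0.03,0],0],[[0,-0.04,0],0],[[0,-0.05,0],0],[[0,-0.05,0],0],[[0,-0.05,0],0],[[0,-0.05,0],0]]' 0.3;python3 - <<'E'
from h import *
plan([.3937,-.3,.1],90-10.9)
snap('scene','s6.png');b=snap('top','t6.png')
for uv in [(207,271),(226,325),(456,301),(466,241)]:
    w=px2w(b,[uv],.005)[0]; p,e=fitcar(b,(w[0],w[1],-.1),thr=55)
    print(uv,p.round(4),np.degrees(p[2]).round(1),round(e,3))
E
```

```text
time: 10.45
position: [0.6893, -0.0603, 0.1947]
ee_rot: [-179.7, -0.0, 81.9]
contact_force: [-5.2, -1.4, -13.0]
opening: 0.0225
time: 11.7
position: [0.4133, -0.0211, 0.1978]
ee_rot: [179.8, -0.0, 81.9]
contact_force: [-0.2, 0.6, 0.1]
opening: 0.06
now [ 0.4133 -0.0211  0.1978] [ 1.7977e+02 -3.0000e-02  8.1910e+01] t 11.7 F [-0.2  0.6  0.1] open 0.06 caseframe [-0.1839 -0.05    0.1978]
 turn 2.81 shift mm [-277.6   33.5   97.8] dist 296
(207, 271) [ 0.5479  0.3547 -0.2822] -16.2 0.02
(226, 325) [ 0.3965  0.3136 -0.1288] -7.4 0.056
(456, 301) [ 0.3945 -0.2992 -0.167 ] -9.6 0.045
(466, 241) [ 0.5528 -0.3584  0.3315] 19.0 0.014
```

View pics/s6.png

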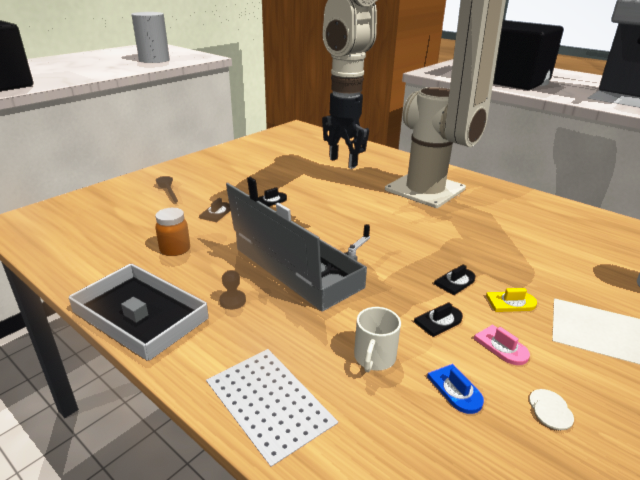

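View pics/t6.png

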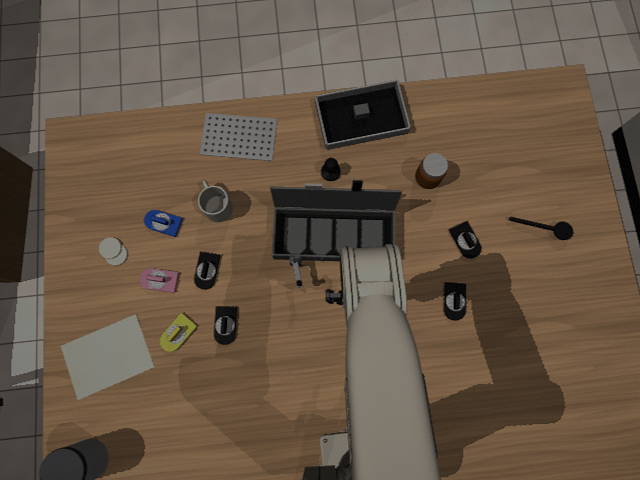

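```bash
python3 -m jog '[[[0,0,0],2.8],[[-0.046,0.0055,0],0],[[-0.046,0.0055,0],0],[[-0.046,0.0055,0],0],[[-0.046,0.0055,0],0],[[-0.046,0.0055,0.02],0],[[-0.0475,0.006,0.03],0],[[0,0,0.045],0],[[0,0,0],0],[[0,0,0],0]]'; python3 - <<'E'
from h import *
plan([.3937,-.3,.015],90-10.9)
a=snap('scene','s7.png',(200,130,340,250),5);b=snap('top','t7.png',(400,220,520,350),4)
E
```

```text
time: 13.05
position: [0.3956, -0.3007, 0.1033]
ee_rot: [179.9, 0.1, 79.1]
contact_force: [0.2, 0.3, 0.8]
opening: 0.0595
now [ 0.3956 -0.3007  0.1033] [1.7986e+02 7.0000e-02 7.9140e+01] t 13.05 F [0.2 0.3 0.8] open 0.0595 caseframe [-0.1621 -0.3294  0.1033]
 turn 0.04 shift mm [ 0.3 -1.9 88.3] dist 88
```

View pics/s7.png

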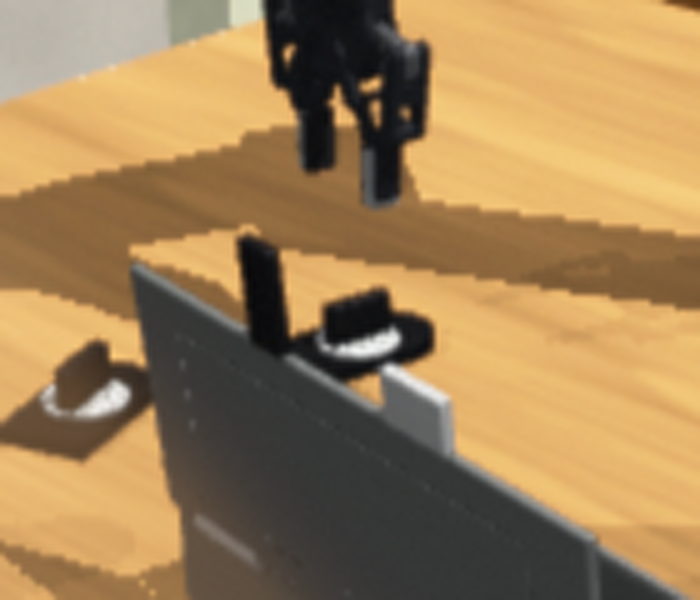

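View pics/t7.png

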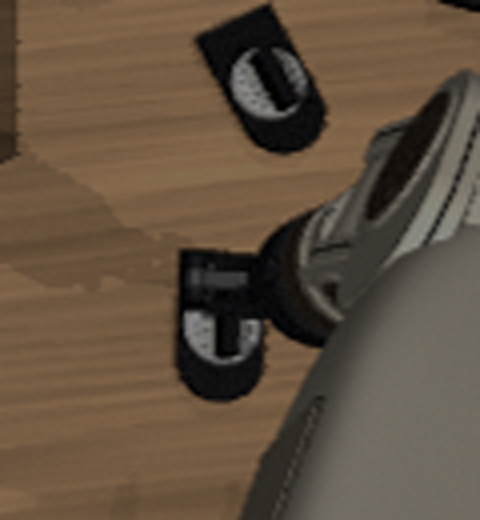

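```bash
python3 -m jog '[[[0,-0.002,0.03],0],[[0,0,0.03],0],[[0,0,0.02],0],[[0,0,0.008],0],[[0,0,0],0],[[0,0,0],0],[[0,0,0],0],[[0,0,0],0],[[0,0,0],0],[[0,0,0],0]]';python3 -m jog '[[[0,0,0],0],[[0,0,0],0],[[0,0,0],0],[[0,0,0],0],[[0,0,0],0],[[0,0,0],0],[[0,0,0],0],[[0,0,-0.02],0],[[0,0,-0.03],0],[[0,0,-0.04],0]]' 1; python3 - <<'E'
from h import *
plan(case2w([[0,-.035,.16]])[0])
a=snap('scene','s8.png',(200,130,340,250),5)
E
```

```text
time: 14.4
position: [0.3923, -0.2998, 0.0137]
ee_rot: [180.0, 0.0, 79.1]
contact_force: [0.7, 0.2, 0.1]
opening: 0.0597
time: 15.65
position: [0.391, -0.2987, 0.103]
ee_rot: [-179.8, -0.1, 79.1]
contact_force: [-0.5, -0.4, -2.1]
opening: 0.0109
now [ 0.391  -0.2987  0.103 ] [-1.7979e+02 -1.1000e-01  7.9110e+01] t 15.65 F [-0.5 -0.4 -2.1] open 0.0109 caseframe [-0.1669 -0.3281  0.103 ]
 turn -2.8 shift mm [293.1 166.9 -57. ] dist 342
```

View pics/s8.png

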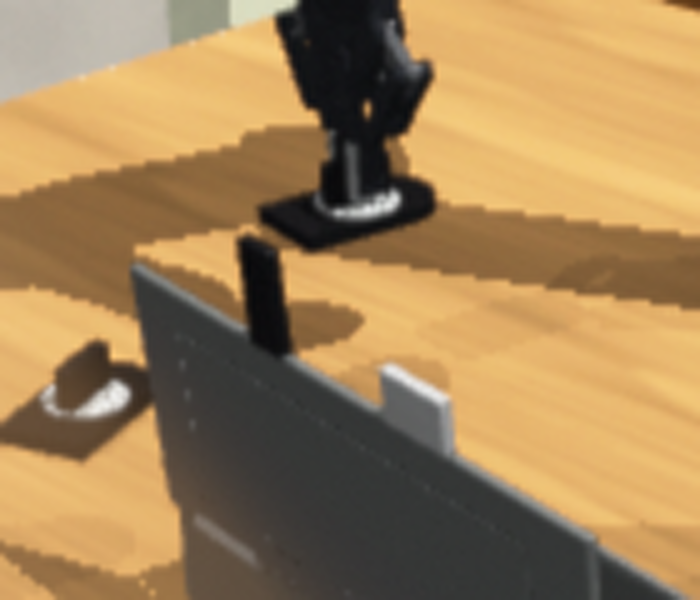

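```bash
python3 -m jog '[[[0,0,-0.03],-2.8],[[0.03,0.0165,-0.025],0],[[0.04,0.0225,0],0],[[0.04,0.0225,0],0],[[0.04,0.0225,0],0],[[0.04,0.0225,0],0],[[0.04,0.0225,0],0],[[0.04,0.0225,0],0],[[0.023,0.013,0],0],[[0,0,0],0]]'; python3 - <<'E'
from h import *
plan(case2w([[-.0017,-.035,.024]])[0])
b=load('top'); im=cv2.resize(b['pixels'][170:280,255:415],None,fx=5,fy=5,interpolation=cv2.INTER_CUBIC)
for y in (-.105,-.035,.035,.105):
    P=case2w([[-.0525,y-.0305,.016],[-.0525,y+.0305,.016],[.0525,y+.0305,.016],[.0525,y-.0305,.016]])
    q=(w2px(load('top'),P)-[255,170]+.5)*5-.5
    for k in range(4): cv2.circle(im,tuple(q[k].round().astype(int).tolist()),3,(0,0,255),1)
cv2.imwrite('pics/ov.png',im)
a=snap('scene','s9.png',(200,130,380,310),4)
E
```

```text
time: 16.95
position: [0.5968, -0.0309, 0.1572]
ee_rot: [-179.9, -0.0, 82.1]
contact_force: [0.3, -0.6, -1.3]
opening: 0.0107
now [ 0.5968 -0.0309  0.1572] [-179.91   -0.     82.09] t 16.95 F [ 0.3 -0.6 -1.3] open 0.0107 caseframe [-0.0008 -0.034   0.1572]
 turn 0.18 shift mm [ -1.   -0.9 133.2] dist 133
```

View pics/ov.png

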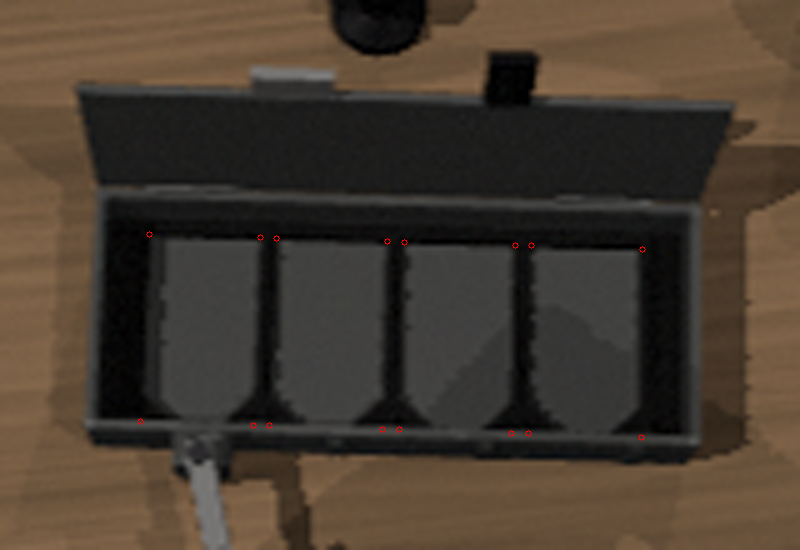

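View pics/s9.png

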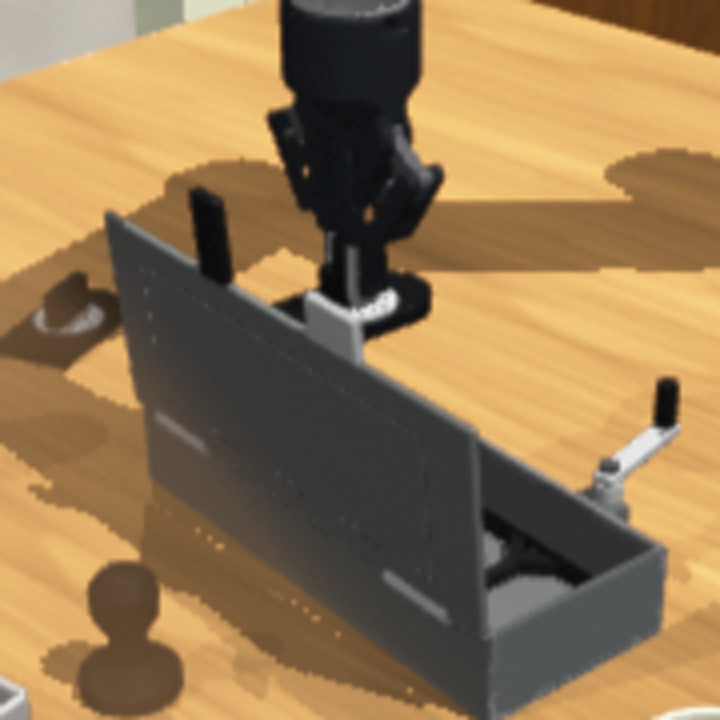

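```bash
python3 - <<'E'
from h import *
b=load('top'); b6=b['pixels']
f=lambda X,Y:((X+.5)/5-.5+255,(Y+.5)/5-.5+170)
im=cv2.resize(b6[170:280,255:415],None,fx=5,fy=5,interpolation=cv2.INTER_CUBIC)
def ov(L,z,col):
    q=(w2px(b,case2w(np.c_[L,[z]*4]))-[255,170]+.5)*5-.5
    cv2.polylines(im,[q.round().astype(int)],True,col,1)
R=lambda x0,x1,y0,y1:[[x0,y0],[x0,y1],[x1,y1],[x1,y0]]
ov(R(-.0655,.0655,-.162,.162),.058,(0,0,255)); ov(R(-.0605,.0605,-.157,.157),.058,(0,255,255))
for y in (-.105,-.035,.035,.105): ov(R(-.0525,.0525,y-.0305,y+.0305),.006,(0,255,0))
cv2.imwrite('pics/ov2.png',im)
E
```

```text
(no output)
```

View pics/ov2.png

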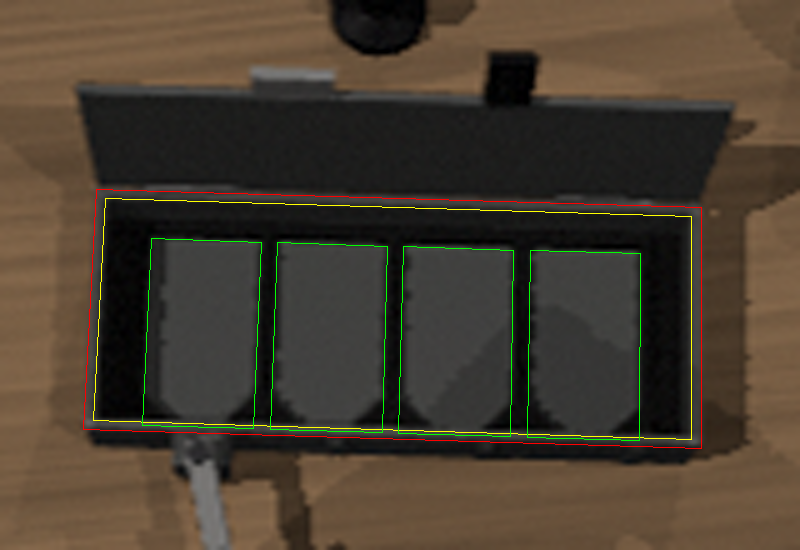

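```bash
python3 - <<'E'
from h import *
b=load('top')['pixels']
g=cv2.convertScaleAbs(b,alpha=2.2)
A=cv2.resize(g[200:264,268:318],None,fx=8,fy=8,interpolation=cv2.INTER_CUBIC);B=cv2.resize(g[200:264,352:402],None,fx=8,fy=8,interpolation=cv2.INTER_CUBIC)
cv2.imwrite('pics/rim.png',np.hstack([A[:,:395],B[:,-395:]]))
E
```

```text
(no output)
```

View pics/rim.png

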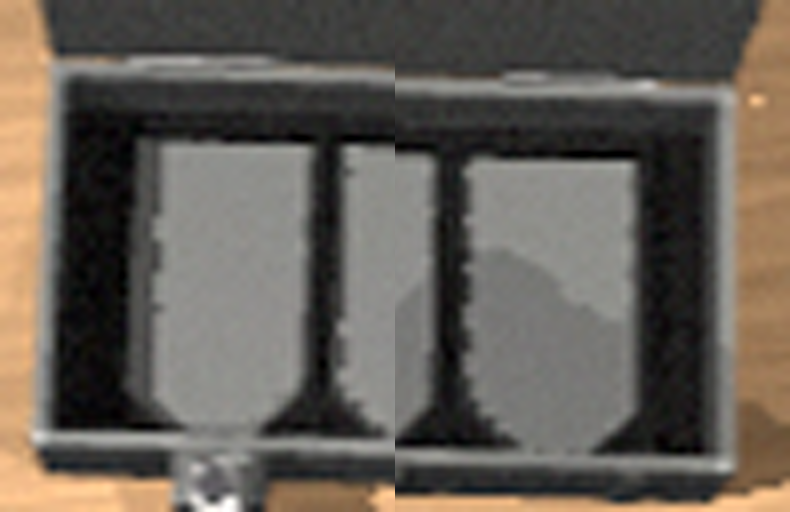

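```bash
python3 - <<'E'
from h import *
b=load('top')
l=lambda X,Y:(268+(X+.5)/8-.5,200+(Y+.5)/8-.5)
r=lambda X,Y:(352+(X-390+.5)/8-.5,200+(Y+.5)/8-.5)
U=[l(50,65),r(735,90),r(735,471),l(35,445),l(313,143),r(638,160)]
L=np.array([[.0655,.162,.058],[.0655,-.162,.058],[-.0655,-.162,.058],[-.0655,.162,.058],[.0525,.0745,.006],[.0525,-.1355,.006]])
for idx in (range(4),range(6)):
    idx=list(idx)
    f=lambda q:(w2px(b,T2(q,L[idx]))-np.array(U)[idx]).ravel()
    s=least_squares(f,CASE);print(s.x,np.degrees(s.x[2]),s.fun.round(2))
f=lambda q:(w2px(b,T2(q,L))-np.array(U)).ravel();print(f(CASE).round(2))
E
```

```text
[ 0.6030713   0.00208811 -0.1360377 ] -7.794386005930196 [ 0.03 -0.26  0.07 -0.33  0.31  0.28 -0.41  0.26]
[ 0.60335362  0.00212122 -0.13605777] -7.79553619378455 [ 0.01 -0.36  0.05 -0.42  0.28  0.17 -0.43  0.16  0.05  0.31  0.05  0.12]
[-0.   -0.29  0.04  0.24  0.03  0.86 -0.69  0.22  0.02  0.53  0.02  0.71]
```

```bash
sed -i 's/^CASE=.*/CASE=(.6031,.0022,-.1365)/; s/^CY=.*/CY=82.18/' h.py; python3 - <<'E'
from h import *
plan(case2w([[-.0017,-.035,.022]])[0])
E
```

```text
now [ 0.596  -0.0321  0.1573] [-1.7987e+02  3.0000e-02  8.2000e+01] t 17.0 F [-0.1 -1.3 -2.6] open 0.0106 caseframe [-0.0024 -0.035   0.1573]
 turn -0.18 shift mm [ -0.    0.7 135.3] dist 135
```

```bash
python3 -m jog '[[[0,0,0.03],0],[[0,0,0.035],0],[[0,0,0.03],0],[[0,0,0.01],0],[[0,0,0.005],0],[[0,0,0.005],0],[[0,0,0.005],0],[[0,0,0],0],[[0,0,0],0],[[0,0,0],0]]'; python3 - <<'E'
from h import *
plan(case2w([[-.0017,-.035,.022]])[0])
a=snap('scene','s10.png',(200,130,380,310),4);b=snap('top','t10.png',(260,195,410,285),5)
E
```

```text
time: 18.25
position: [0.5966, -0.0328, 0.0389]
ee_rot: [180.0, -0.0, 81.9]
contact_force: [-0.6, -0.2, -1.9]
opening: 0.0108
now [ 0.5966 -0.0328  0.0389] [179.97  -0.    81.91] t 18.25 F [-0.6 -0.2 -1.9] open 0.0108 caseframe [-0.0016 -0.0355  0.0389]
 turn -0.27 shift mm [ 0.5 -0.1 16.9] dist 17
```

View pics/t10.png

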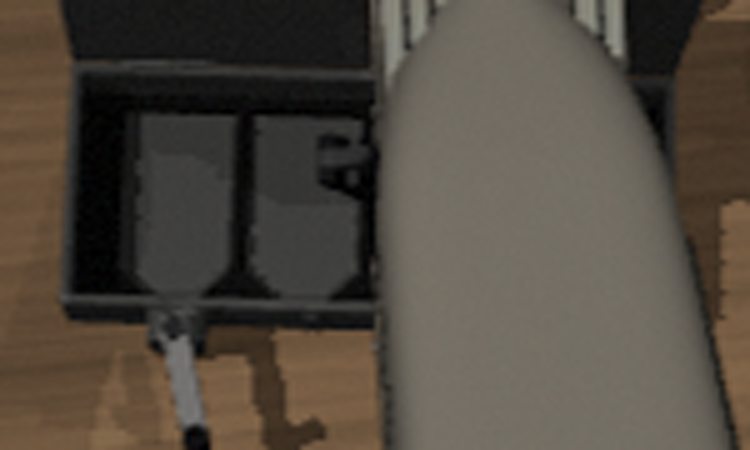

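```bash
python3 -m jog '[[[0,0,0.004],-0.2],[[0,0,0.004],0],[[0,0,0.004],0],[[0,0,0.003],0],[[0,0,0.003],0],[[0,0,0.001],0],[[0,0,0],0],[[0,0,0],0],[[0,0,0],0],[[0,0,0],0]]'; python3 - <<'E'
from h import *
plan(case2w([[-.0017,-.035,.020]])[0])
E
```

```text
time: 19.6
position: [0.5963, -0.0328, 0.0198]
ee_rot: [-180.0, 0.0, 82.1]
contact_force: [-2.3, 0.1, 1.5]
opening: 0.0107
now [ 0.5963 -0.0328  0.0198] [-180.      0.     82.11] t 19.6 F [-2.3  0.1  1.5] open 0.0107 caseframe [-0.002  -0.0356  0.0198]
 turn -0.07 shift mm [ 0.6  0.3 -0.2] dist 1
```

```bash
python3 -m jog '[[[0,0,0.001],0],[[0,0,0],0],[[0,0,0],0],[[0,0,0],0],[[0,0,-0.02],0],[[0,0,-0.04],0],[[0,0,-0.05],0],[[0,-0.05,-0.05],0],[[0,-0.06,0],0],[[0,-0.06,0],0]]' 0.6; python3 - <<'E'
from h import *
plan([.5530,-.3587,.1],90+19.5)
a=snap('scene','s11.png',(150,130,350,280),4);b=snap('top','t11.png',(260,195,410,285),5)
p,e=fitcar(b,(.5530,-.3587,.34),thr=55);print(p,e)
E
```

```text
time: 20.85
position: [0.4327, -0.0101, 0.1736]
ee_rot: [179.9, -0.0, 82.1]
contact_force: [-0.7, -0.2, 0.6]
opening: 0.0341
now [ 0.4327 -0.0101  0.1736] [ 1.7987e+02 -2.0000e-02  8.2100e+01] t 20.85 F [-0.7 -0.2  0.6] open 0.0341 caseframe [-0.1671 -0.0354  0.1736]
 turn -27.4 shift mm [-368.7   -3.    73.6] dist 376
[ 0.55252206 -0.35833924  0.33012393] 0.026794413770704795
```

View pics/t11.png

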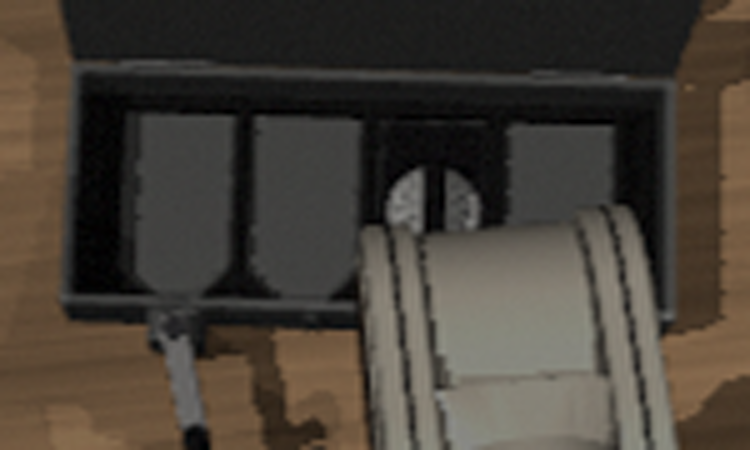

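View pics/s11.png

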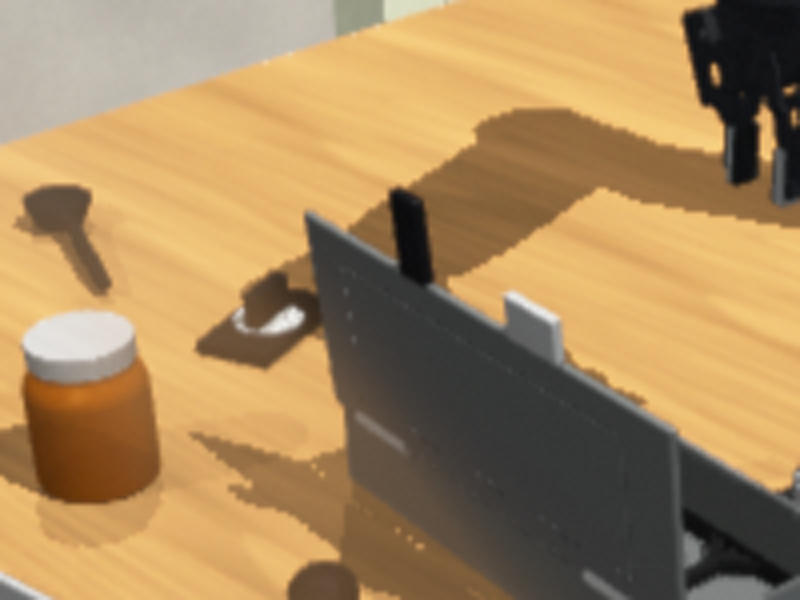

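```bash
python3 -m jog '[[[0,0,0],-9.1],[[0,0,0],-9.1],[[0,0,0],-9.1],[[-0.0525,-0.0005,0],0],[[-0.0525,-0.0005,0],0],[[-0.0525,-0.0005,0],0],[[-0.0525,-0.0005,0],0],[[-0.0525,-0.0005,0],0],[[-0.0525,-0.0005,0],0],[[-0.0525,-0.0005,0],0]]' 0.4; python3 - <<'E'
from h import *
plan([.5530,-.3587,.015],90+19.5)
E
```

```text
time: 22.2
position: [0.5534, -0.3601, 0.1727]
ee_rot: [180.0, 0.0, 109.4]
contact_force: [0.5, -0.3, -0.1]
opening: 0.0514
now [ 0.5534 -0.3601  0.1727] [1.7997e+02 3.0000e-02 1.0940e+02] t 22.2 F [ 0.5 -0.3 -0.1] open 0.0514 caseframe [ 0.     -0.3657  0.1727]
 turn -0.1 shift mm [1.400e+00 1.000e-01 1.577e+02] dist 158
```

```bash
python3 -m jog '[[[0.001,0,0.05],0],[[0,0,0.05],0],[[0,0,0.03],0],[[0,0,0.02],0],[[0,0,0.007],0],[[0,0,0],0],[[0,0,0],0],[[0,0,0],0],[[0,0,0],0],[[0,0,0],0]]';python3 -c "
from h import *
plan([.5530,-.3587,.015],90+19.5)"; python3 -m jog '[[[0,0,0],0],[[0,0,0],0],[[0,0,0],0],[[0,0,0],0],[[0,0,0],0],[[0,0,0],0],[[0,0,-0.02],0],[[0,0,-0.03],0],[[0,0,-0.04],0],[[0,0,-0.05],0]]' 1; python3 - <<'E'
from h import *
plan(case2w([[0,-.105,.155]])[0])
a=snap('scene','s12.png',(150,130,350,280),4)
E
```

```text
time: 23.45
position: [0.5524, -0.3572, 0.0162]
ee_rot: [180.0, 0.0, 109.4]
contact_force: [0.2, 0.2, -0.1]
opening: 0.0508
now [ 0.5524 -0.3572  0.0162] [1.7998e+02 3.0000e-02 1.0941e+02] t 23.45 F [ 0.2  0.2 -0.1] open 0.0508 caseframe [-0.0013 -0.363   0.0162]
 turn -0.09 shift mm [-1.6  0.1  1.2] dist 2
time: 24.7
position: [0.551, -0.3563, 0.1549]
ee_rot: [-179.8, -0.2, 109.4]
contact_force: [1.3, -1.0, -0.8]
opening: 0.0106
now [ 0.551  -0.3563  0.1549] [-179.84   -0.21  109.41] t 24.7 F [ 1.3 -1.  -0.8] open 0.0106 caseframe [-0.0029 -0.3622  0.1549]
 turn 27.23 shift mm [ 2.572e+02  2.900e+00 -1.000e-01] dist 257
```

View pics/s12.png

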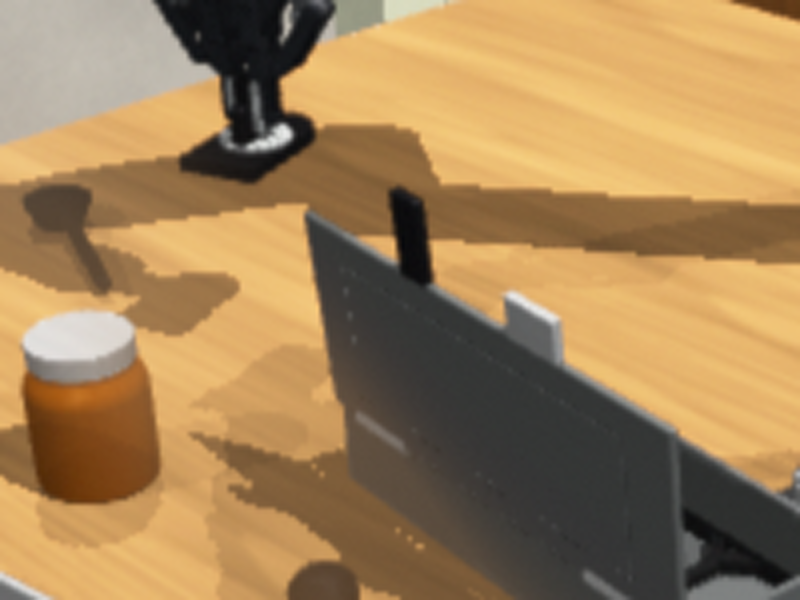

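```bash
python3 -m jog '[[[0,0,0],9.1],[[0,0,0],9.1],[[0,0,0],9.0],[[0.043,0,0],0],[[0.043,0,0],0],[[0.043,0,0],0],[[0.043,0,0],0],[[0.043,0,0],0],[[0.042,0.003,0],0],[[0,0,0],0]]'; python3 - <<'E'
from h import *
plan(case2w([[-.001,-.105,.022]])[0])
E
```

```text
time: 26.0
position: [0.59, -0.0997, 0.1551]
ee_rot: [-179.9, -0.0, 82.5]
contact_force: [-0.4, -0.8, -1.7]
opening: 0.0109
now [ 0.59   -0.0997  0.1551] [-1.7993e+02 -4.0000e-02  8.2490e+01] t 26.0 F [-0.4 -0.8 -1.7] open 0.0109 caseframe [ 0.0009 -0.1027  0.1551]
 turn 0.31 shift mm [ -2.3  -1.9 133.1] dist 133
```

```bash
python3 -m jog '[[[-0.002,-0.0015,0.03],0.3],[[0,0,0.04],0],[[0,0,0.03],0],[[0,0,0.01],0],[[0,0,0],0],[[0,0,0],0],[[0,0,0],0],[[0,0,0],0],[[0,0,0],0],[[0,0,0],0]]'; python3 - <<'E'
from h import *
plan(case2w([[-.001,-.105,.022]])[0])
a=snap('scene','s13.png',(200,130,380,310),4)
plan(case2w([[-.001,-.105,.022]])[0])
E
```

```text
time: 27.25
position: [0.5884, -0.1047, 0.0459]
ee_rot: [180.0, -0.0, 81.9]
contact_force: [0.0, -0.6, -1.2]
opening: 0.0107
now [ 0.5884 -0.1047  0.0459] [179.99  -0.    81.91] t 27.25 F [ 0.  -0.6 -1.2] open 0.0107 caseframe [-1.000e-04 -1.079e-01  4.590e-02]
 turn -0.27 shift mm [ 2.9 -0.9 23.9] dist 24
now [ 0.5883 -0.1047  0.0459] [180.    -0.    81.91] t 27.3 F [ 0.7 -0.2 -0.5] open 0.0109 caseframe [-1.000e-04 -1.079e-01  4.590e-02]
 turn -0.27 shift mm [ 2.9 -0.9 23.9] dist 24
```

View pics/s13.png

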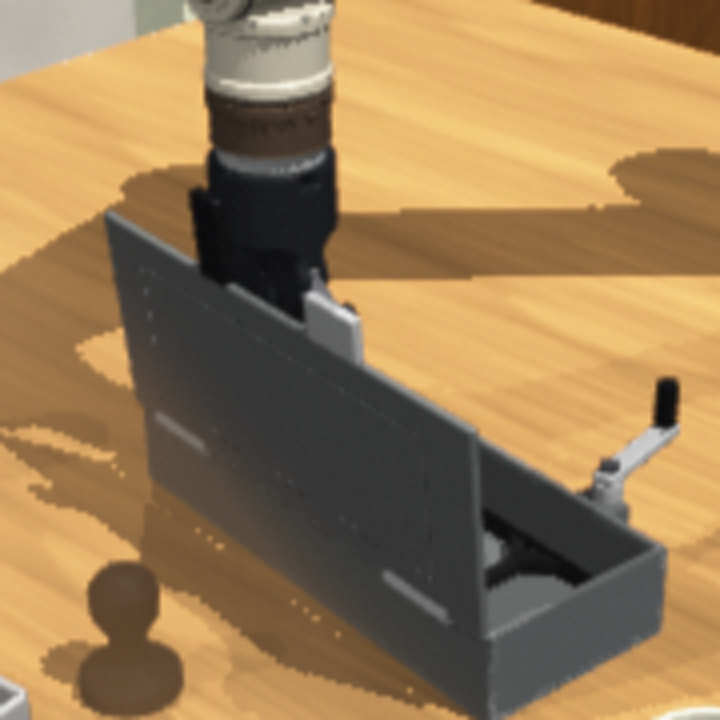

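```bash
python3 -m jog '[[[0.0028,-0.0007,0],-0.2],[[0,0,0],0],[[0,0,0.005],0],[[0,0,0.005],0],[[0,0,0.004],0],[[0,0,0.004],0],[[0,0,0.003],0],[[0,0,0.002],0],[[0,0,0],0],[[0,0,0],0]]'; python3 - <<'E'
from h import *
plan(case2w([[-.001,-.105,.0215]])[0])
E
```

```text
time: 28.55
position: [0.5881, -0.1018, 0.0229]
ee_rot: [180.0, 0.0, 82.1]
contact_force: [0.1, -0.8, -0.7]
opening: 0.0104
now [ 0.5881 -0.1018  0.0229] [179.99   0.    82.11] t 28.55 F [ 0.1 -0.8 -0.7] open 0.0104 caseframe [-0.0007 -0.1051  0.0229]
 turn -0.07 shift mm [ 0.1 -0.3  1.4] dist 1
```

Lower 1.5 mm more, release, rise and retreat; then look.

```bash
python3 -m jog '[[[0,0,0.001],0],[[0,0,0.0005],0],[[0,0,0],0],[[0,0,0],0],[[0,0,0],0],[[0,0,0],0],[[0,0,0],0],[[0,0,0],0],[[0,0,0],0],[[0,0,0],0]]';python3 -m jog '[[[0,0,0],0],[[0,0,0],0],[[0,0,0],0],[[0,0,-0.02],0],[[0,0,-0.04],0],[[0,0,-0.05],0],[[0,-0.04,-0.05],0],[[0.03,-0.05,0],0],[[0.03,-0.05,0],0],[[0.03,-0.05,0],0]]' 0.6; python3 - <<'E'
from h import *
plan([.3967,.314,.1],90-7.9)
a=snap('scene','s14.png',(200,130,500,355),2.6);b=snap('top','t14.png',(260,195,410,285),5)
for q in ((.548,.3545,-.27),(.3967,.314,-.138)):
  p,e=fitcar(b,q,thr=55);print(p,np.degrees(p[2]),e)
E
```

```text
time: 29.8
position: [0.5883, -0.1018, 0.022]
ee_rot: [180.0, 0.0, 82.1]
contact_force: [-2.5, 0.4, 5.3]
opening: 0.0106
time: 31.05
position: [0.4117, 0.0141, 0.1802]
ee_rot: [180.0, -0.0, 82.1]
contact_force: [0.5, 1.2, 0.4]
opening: 0.0344
now [0.4117 0.0141 0.1802] [ 1.7996e+02 -3.0000e-02  8.2060e+01] t 31.05 F [0.5 1.2 0.4] open 0.0344 caseframe [-0.1913 -0.0142  0.1802]
 turn -0.04 shift mm [295.  -56.1  80.2] dist 311
[ 0.54782237  0.35443611 -0.28848988] -16.52925255802065 0.023143998044169223
[ 0.39665373  0.31344465 -0.13908546] -7.969010048916172 0.05584501357598881
```

View pics/t14.png

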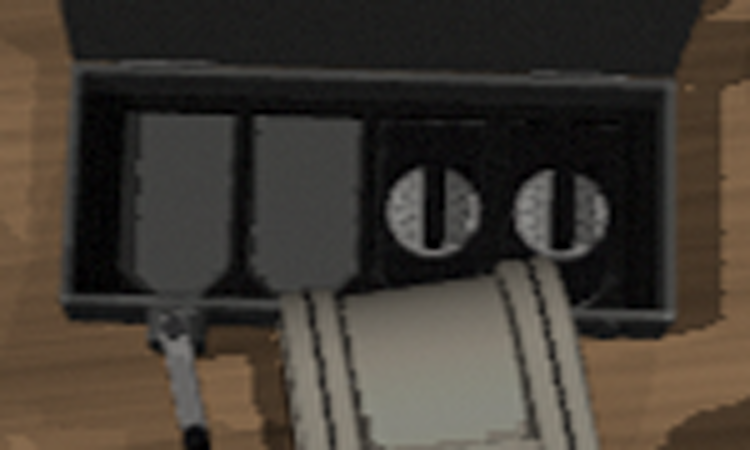

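View pics/s14.png

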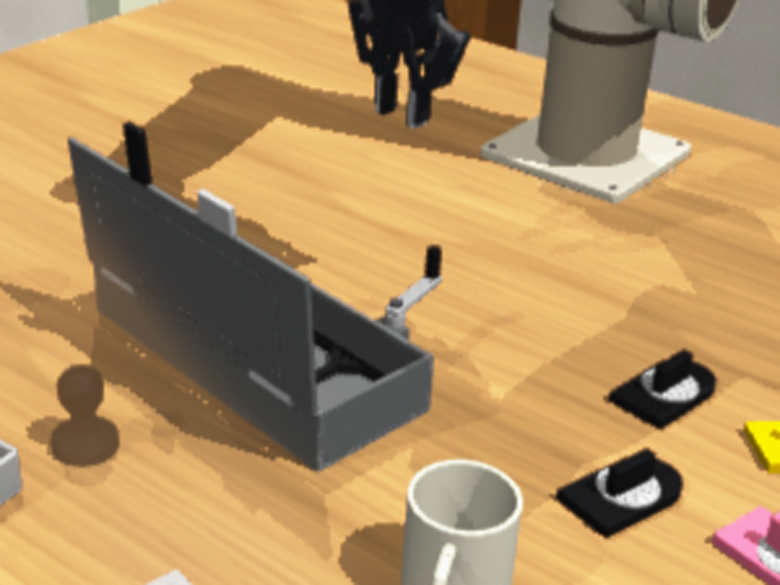

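```bash
python3 -m jog '[[[0.049,-0.0093,0],0],[[0.049,-0.0093,0],0],[[0.049,-0.0093,0],0],[[0.049,-0.0093,0],0],[[0.049,-0.0093,0],0],[[0.05,-0.0095,0],0],[[0,0,0.04],0],[[0,0,0.04],0],[[0,0,0],0],[[0,0,0],0]]' 0.4; python3 - <<'E'
from h import *
plan([.3967,.3138,.015],90-7.9)
b=load('top');print(px2w(b,[(178,333)],.005))
E
```

```text
time: 32.4
position: [0.3991, 0.3136, 0.1013]
ee_rot: [179.9, -0.1, 82.1]
contact_force: [-0.6, -0.1, 1.3]
opening: 0.0509
now [0.3991 0.3136 0.1013] [ 1.7993e+02 -6.0000e-02  8.2090e+01] t 32.4 F [-0.6 -0.1  1.3] open 0.0509 caseframe [-0.2445  0.2808  0.1013]
 turn -0.01 shift mm [-0.1 -2.4 86.3] dist 86
[[0.38984109 0.43980493 0.005     ]]
```

```bash
python3 -m jog '[[[0,-0.002,0.03],0],[[0,0,0.03],0],[[0,0,0.02],0],[[0,0,0.006],0],[[0,0,0],0],[[0,0,0],0],[[0,0,0],0],[[0,0,0],0],[[0,0,0],0],[[0,0,0],0]]';python3 -c "
from h import *
plan([.3967,.3138,.015],90-7.9)"; python3 -m jog '[[[0,0,0],0],[[0,0,0],0],[[0,0,0],0],[[0,0,0],0],[[0,0,0],0],[[0,0,0],0],[[0,0,-0.02],0],[[0,0,-0.03],0],[[0,0,-0.04],0],[[0,0,-0.05],0]]' 1; python3 - <<'E'
from h import *
plan(case2w([[0,.035,.16]])[0])
a=snap('scene','s15.png',(340,130,540,280),4)
E
```

```text
time: 33.65
position: [0.3961, 0.3134, 0.0141]
ee_rot: [-180.0, 0.0, 82.1]
contact_force: [0.6, -0.1, 0.8]
opening: 0.0511
now [0.3961 0.3134 0.0141] [-180.      0.     82.11] t 33.65 F [ 0.6 -0.1  0.8] open 0.0511 caseframe [-0.2474  0.2802  0.0141]
 turn 0.01 shift mm [ 0.4  0.5 -0.9] dist 1
time: 34.9
position: [0.395, 0.3125, 0.1539]
ee_rot: [-179.9, 0.2, 82.1]
contact_force: [0.5, 0.1, 0.0]
opening: 0.0109
now [0.395  0.3125 0.1539] [-1.7985e+02  1.6000e-01  8.2100e+01] t 34.9 F [0.5 0.1 0. ] open 0.0109 caseframe [-0.2483  0.2791  0.1539]
 turn -0.08 shift mm [-244.1  248.3   -6.1] dist 348
```

View pics/s15.png

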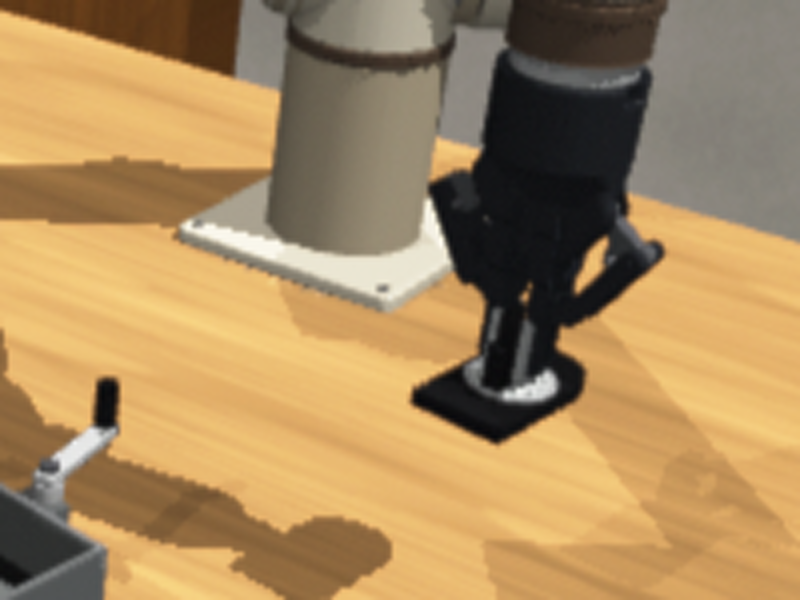

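```bash
python3 -m jog '[[[-0.0305,0.031,-0.003],0],[[-0.0305,0.031,-0.003],0],[[-0.0305,0.031,0],0],[[-0.0305,0.031,0],0],[[-0.0305,0.031,0],0],[[-0.0305,0.031,0],0],[[-0.0305,0.031,0],0],[[-0.0305,0.031,0],0],[[0,0,0],0],[[0,0,0],0]]'; python3 - <<'E'
from h import *
plan(case2w([[-.0005,.035,.020]])[0])
E
```

```text
time: 36.2
position: [0.6075, 0.0377, 0.1591]
ee_rot: [-179.9, 0.0, 82.1]
contact_force: [-0.2, 0.2, -1.1]
opening: 0.0111
now [0.6075 0.0377 0.1591] [-179.88    0.     82.08] t 36.2 F [-0.2  0.2 -1.1] open 0.0111 caseframe [-0.0004  0.0358  0.1591]
 turn -0.1 shift mm [-8.000e-01 -1.000e-01  1.391e+02] dist 139
```

```bash
python3 -m jog '[[[-0.0007,0,0.03],0],[[0,0,0.04],0],[[0,0,0.035],0],[[0,0,0.01],0],[[0,0,0],0],[[0,0,0],0],[[0,0,0],0],[[0,0,0],0],[[0,0,0],0],[[0,0,0],0]]'; python3 - <<'E'
from h import *
plan(case2w([[-.0005,.035,.020]])[0])
a=snap('scene','s16.png',(200,130,380,310),4)
E
```

```text
time: 37.45
position: [0.6082, 0.037, 0.0452]
ee_rot: [180.0, -0.0, 82.1]
contact_force: [-0.5, 0.9, -1.5]
opening: 0.0109
now [0.6082 0.037  0.0452] [180.   -0.   82.1] t 37.45 F [-0.5  0.9 -1.5] open 0.0109 caseframe [0.0004 0.0351 0.0452]
 turn -0.08 shift mm [-0.1 -0.9 25.2] dist 25
```

View pics/s16.png

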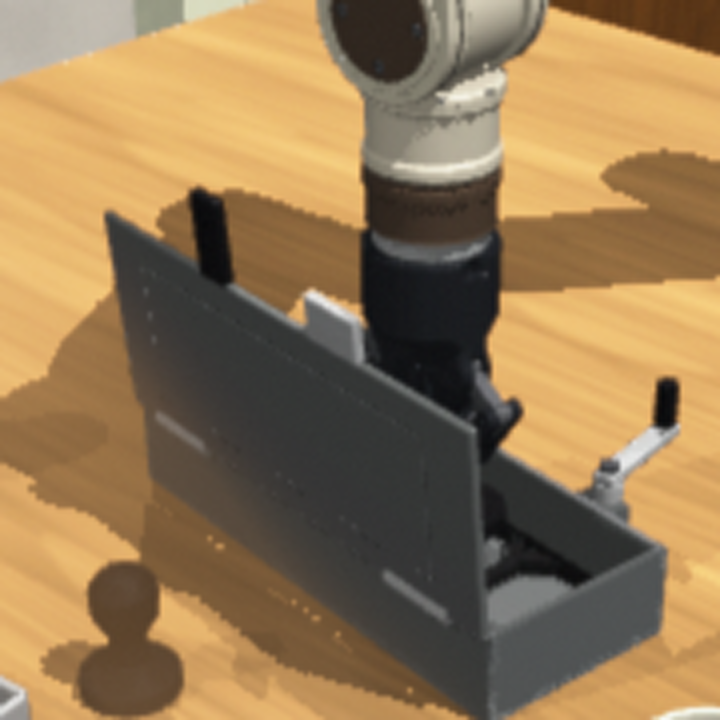

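```bash
python3 -m jog '[[[0,-0.0008,0.005],0],[[0,0,0.005],0],[[0,0,0.004],0],[[0,0,0.004],0],[[0,0,0.003],0],[[0,0,0.003],0],[[0,0,0.002],0],[[0,0,0],0],[[0,0,0],0],[[0,0,0],0]]'; python3 - <<'E'
from h import *
plan(case2w([[-.0005,.035,.020]])[0])
E
python3 -m jog '[[[0,0,0],0],[[0,0,0],0],[[0,0,0],0],[[0,0,-0.02],0],[[0,0,-0.04],0],[[0,0,-0.05],0],[[0,-0.04,-0.05],0],[[-0.03,-0.05,0],0],[[-0.03,-0.05,0],0],[[-0.03,-0.05,0],0]]' 0.6; python3 - <<'E'
from h import *
plan([.548,.3545,.1],90-15.8)
a=snap('scene','s17.png',(200,130,500,355),2.6);b=snap('top','t17.png',(260,195,410,285),5)
for q in ((.548,.3545,-.27),):
  p,e=fitcar(b,q,thr=55);print(p,np.degrees(p[2]),e)
E
```

```text
time: 38.75
position: [0.6075, 0.0371, 0.0203]
ee_rot: [180.0, -0.0, 82.1]
contact_force: [-2.2, -0.3, 4.8]
opening: 0.0108
now [0.6075 0.0371 0.0203] [ 1.7997e+02 -1.0000e-02  8.2110e+01] t 38.75 F [-2.2 -0.3  4.8] open 0.0108 caseframe [-0.0004  0.0352  0.0203]
 turn -0.07 shift mm [-0.2 -0.1  0.3] dist 0
time: 40.0
position: [0.4062, -0.0265, 0.178]
ee_rot: [180.0, 0.0, 82.1]
contact_force: [0.1, -1.2, 0.2]
opening: 0.0339
now [ 0.4062 -0.0265  0.178 ] [1.7995e+02 1.0000e-02 8.2140e+01] t 40.0 F [ 0.1 -1.2  0.2] open 0.0339 caseframe [-0.1911 -0.0553  0.178 ]
 turn 7.94 shift mm [405.3  32.7  78. ] dist 414
[ 0.54813955  0.35472716 -0.26943895] -15.437714613542484 0.01667762076897794
```

View pics/t17.png

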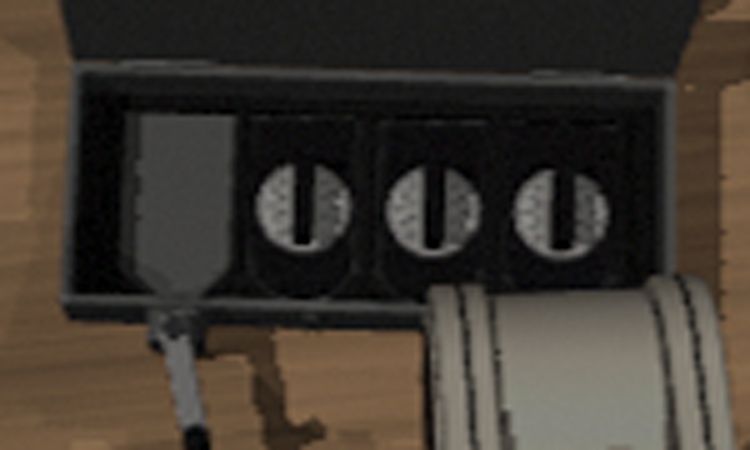

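View pics/s17.png

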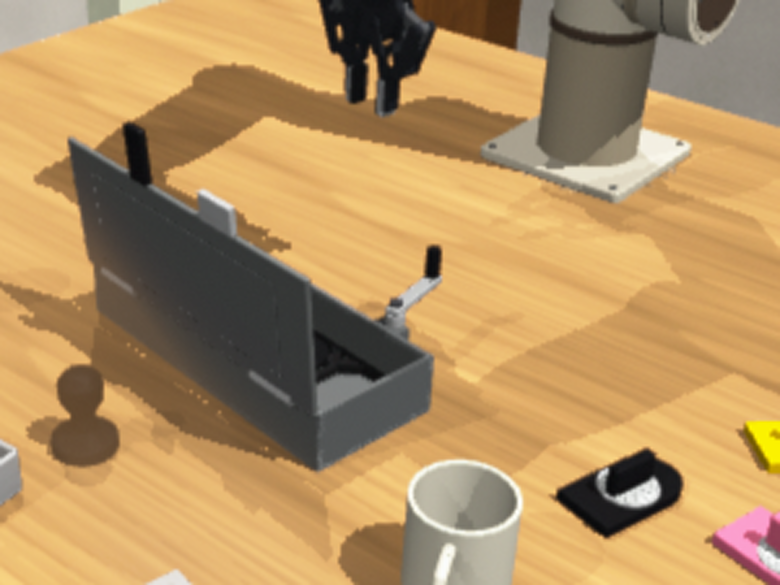

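```bash
python3 -m jog '[[[0,0,0],7.7],[[0.045,0.0036,0],0],[[0.045,0.0036,0],0],[[0.045,0.0036,0],0],[[0.045,0.0036,0],0],[[0.045,0.0036,0],0],[[0.045,0.0036,0],0],[[0.045,0.0036,0],0],[[0.045,0.0036,0],0],[[0.045,0.0037,0],0]]' 0.4; python3 - <<'E'
from h import *
plan([.548,.3545,.015],90-15.5)
E
```

```text
time: 41.35
position: [0.5487, 0.3573, 0.1776]
ee_rot: [180.0, -0.0, 74.4]
contact_force: [0.8, -0.5, 0.5]
opening: 0.0512
now [0.5487 0.3573 0.1776] [ 1.7998e+02 -2.0000e-02  7.4420e+01] t 41.35 F [ 0.8 -0.5  0.5] open 0.0512 caseframe [-0.1022  0.3444  0.1776]
 turn -0.08 shift mm [-2.900e+00  1.000e-01  1.626e+02] dist 163
```

```bash
python3 -m jog '[[[-0.0025,0,0.04],0],[[0,0,0.05],0],[[0,0,0.04],0],[[0,0,0.025],0],[[0,0,0.007],0],[[0,0,0],0],[[0,0,0],0],[[0,0,0],0],[[0,0,0],0],[[0,0,0],0]]';python3 -c "
from h import *
plan([.548,.3545,.015],90-15.5)"; python3 -m jog '[[[0,0,0],0],[[0,0,0],0],[[0,0,0],0],[[0,0,0],0],[[0,0,0],0],[[0,0,0],0],[[0,0,-0.02],0],[[0,0,-0.03],0],[[0,0,-0.04],0],[[0,0,-0.05],0]]' 1; python3 - <<'E'
from h import *
plan(case2w([[0,.105,.16]])[0])
a=snap('scene','s18.png',(340,180,540,330),4)
E
```

```text
time: 42.6
position: [0.5475, 0.353, 0.0164]
ee_rot: [180.0, -0.0, 74.4]
contact_force: [-0.2, 0.1, 0.3]
opening: 0.0514
now [0.5475 0.353  0.0164] [ 1.7998e+02 -3.0000e-02  7.4400e+01] t 42.6 F [-0.2  0.1  0.3] open 0.0514 caseframe [-0.1028  0.34    0.0164]
 turn -0.1 shift mm [1.6 0.1 1.4] dist 2
time: 43.85
position: [0.5461, 0.3521, 0.1551]
ee_rot: [-179.8, 0.2, 74.4]
contact_force: [0.8, 0.5, -1.2]
opening: 0.0106
now [0.5461 0.3521 0.1551] [-179.84    0.19   74.41] t 43.85 F [ 0.8  0.5 -1.2] open 0.0106 caseframe [-0.1041  0.3388  0.1551]
 turn -7.77 shift mm [-233.8  104.1   -4.9] dist 256
```

View pics/s18.png

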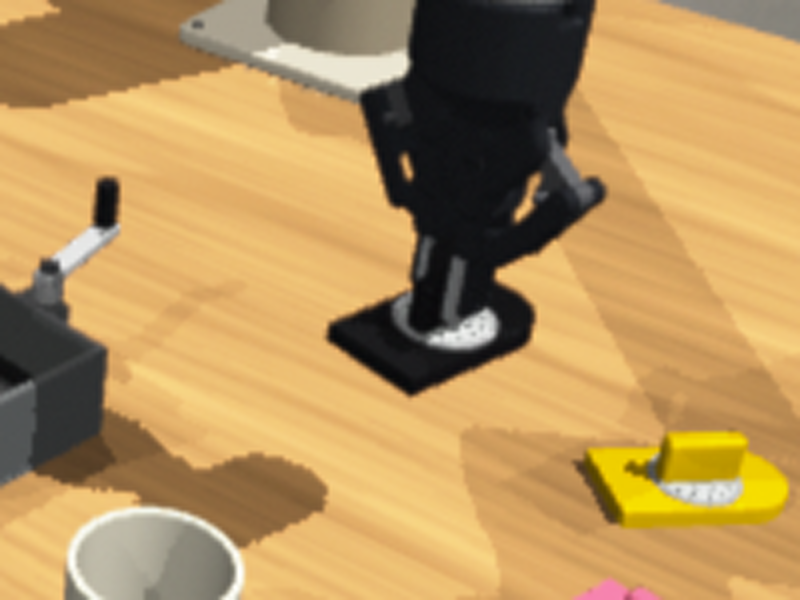

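```bash
python3 -m jog '[[[0,0,-0.005],-7.8],[[-0.039,0.01735,0],0],[[-0.039,0.01735,0],0],[[-0.039,0.01735,0],0],[[-0.039,0.01735,0],0],[[-0.039,0.01735,0],0],[[-0.039,0.01735,0],0],[[0,0,0],0],[[0,0,0],0],[[0,0,0],0]]'; python3 - <<'E'
from h import *
plan(case2w([[-.0005,.105,.022]])[0])
E
```

```text
time: 45.15
position: [0.6183, 0.108, 0.1606]
ee_rot: [-180.0, -0.0, 82.3]
contact_force: [-0.2, 0.5, -0.9]
opening: 0.0105
now [0.6183 0.108  0.1606] [-179.96   -0.     82.29] t 45.15 F [-0.2  0.5 -0.9] open 0.0105 caseframe [0.0006 0.1069 0.1606]
 turn 0.11 shift mm [ -1.9  -1.1 138.6] dist 139
```

```bash
python3 -m jog '[[[-0.0018,-0.001,0.03],0],[[0,0,0.04],0],[[0,0,0.035],0],[[0,0,0.01],0],[[0,0,0],0],[[0,0,0],0],[[0,0,0],0],[[0,0,0],0],[[0,0,0],0],[[0,0,0],0]]'; python3 - <<'E'
from h import *
plan(case2w([[-.0005,.105,.022]])[0])
a=snap('scene','s19.png',(200,130,380,310),4)
E
```

```text
time: 46.4
position: [0.6175, 0.1052, 0.046]
ee_rot: [180.0, -0.0, 82.2]
contact_force: [0.2, -0.1, -1.0]
opening: 0.0111
now [0.6175 0.1052 0.046 ] [179.99  -0.    82.2 ] t 46.4 F [ 0.2 -0.1 -1. ] open 0.0111 caseframe [0.0003 0.104  0.046 ]
 turn 0.02 shift mm [ 1.  -0.8 24. ] dist 24
```

View pics/s19.png

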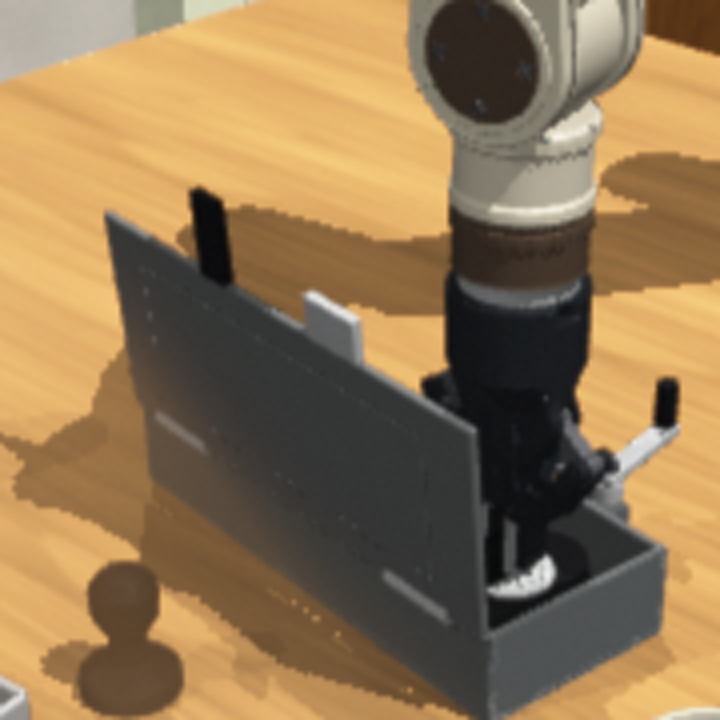

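```bash
python3 -m jog '[[[0.001,-0.0007,0.005],0],[[0,0,0.005],0],[[0,0,0.004],0],[[0,0,0.004],0],[[0,0,0.003],0],[[0,0,0.002],0],[[0,0,0.0015],0],[[0,0,0],0],[[0,0,0],0],[[0,0,0],0]]'; python3 - <<'E'
from h import *
plan(case2w([[-.0005,.105,.0215]])[0])
E
python3 -m jog '[[[0,0,0],0],[[0,0,0],0],[[0,0,0],0],[[0,0,-0.02],0],[[0,0,-0.04],0],[[0,0,-0.05],0],[[0,-0.04,-0.05],0],[[-0.03,-0.06,-0.02],0],[[-0.04,-0.06,-0.02],0],[[-0.05,-0.06,-0.02],0]]' 0.6; python3 - <<'E'
from h import *
plan(case2w([[.09,-.05,.2]])[0])
a=snap('scene','s20.png');b=snap('top','t20.png',(260,195,410,285),5)
sv(cv2.convertScaleAbs(b['pixels'],alpha=3),'t20b.png',(265,190,405,270),5.6)
E
```

```text
time: 47.7
position: [0.6169, 0.1063, 0.0221]
ee_rot: [180.0, -0.0, 82.2]
contact_force: [-3.3, -1.2, 5.7]
opening: 0.0105
now [0.6169 0.1063 0.0221] [179.98  -0.    82.2 ] t 47.7 F [-3.3 -1.2  5.7] open 0.0105 caseframe [-0.0005  0.105   0.0221]
 turn 0.02 shift mm [-0.  -0.   0.6] dist 1
time: 48.95
position: [0.4144, 0.0336, 0.2309]
ee_rot: [179.9, 0.0, 82.3]
contact_force: [0.2, -1.2, 1.0]
opening: 0.0343
now [0.4144 0.0336 0.2309] [179.94   0.    82.29] t 48.95 F [ 0.2 -1.2  1. ] open 0.0343 caseframe [-0.1912  0.0054  0.2309]
 turn 0.11 shift mm [-55.4 281.2  30.9] dist 288
```

View pics/t20b.png

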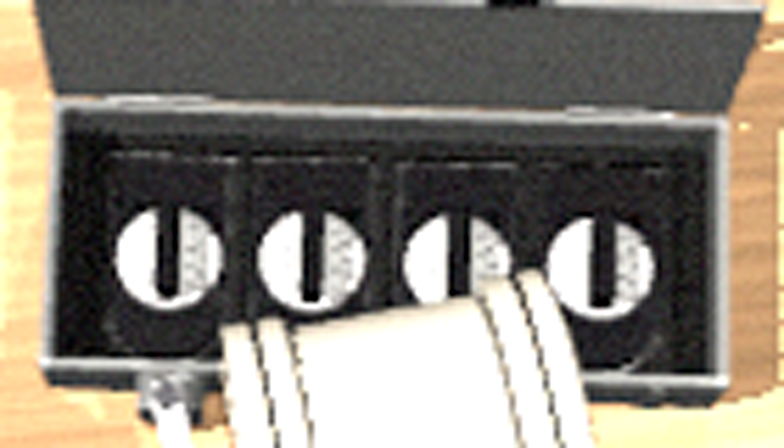

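View pics/s20.png

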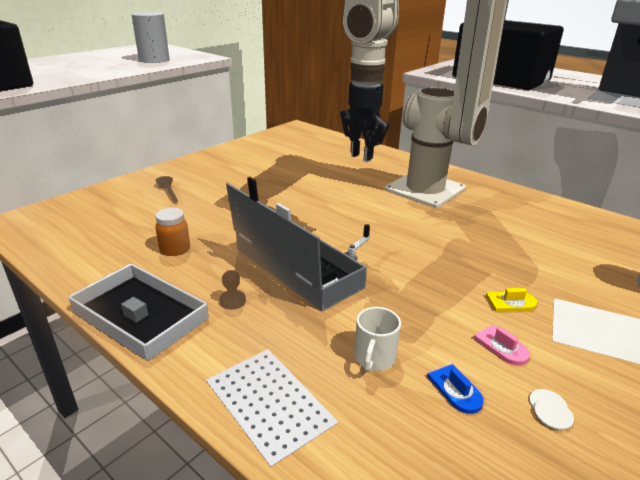

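```bash
python3 - <<'E'
from h import *
b=load('top')
for fn,off,sc in (('t20.png',(260,195),5),('t17.png',(260,195),5),('t14.png',(260,195),5)):
    im=cv2.imread('pics/'+fn);g=im.max(axis=2)
    for y in (-.105,-.035,.035,.105):
        e=w2px(b,case2w([[0,y,.0175]]))[0]; e2=w2px(b,case2w([[0,y,.0275]]))[0]
        q=(e-off+.5)*sc-.5
        m=((g>95)*255).astype(np.uint8); mm=np.zeros_like(m); cv2.circle(mm,tuple(q.round().astype(int).tolist()),60,255,-1); m&=mm
        cs,_=cv2.findContours(m,cv2.RETR_EXTERNAL,cv2.CHAIN_APPROX_NONE); cs=[c for c in cs if cv2.contourArea(c)>60]
        if not cs: continue
        h=cv2.convexHull(np.vstack(cs)); (c,ax,_)=cv2.fitEllipse(h)
        u=(np.array(c)+.5)/sc-.5+off
        print(fn,y,'du',(u-e).round(2),'10mm up would be',(e2-e).round(2),'axes',np.round(ax,1), 'world err', (w2case(px2w(b,[u],.0175))[0][:2]-[0,y]).round(4))
E
```

```text
t20.png -0.105 du [-1.33  1.13] 10mm up would be [ 0.35 -0.8 ] axes [ 85.3 104.8] world err [-0.0033  0.0036]
t20.png -0.035 du [0.53 2.17] 10mm up would be [ 0.17 -0.81] axes [ 94.4 102.1] world err [-0.006  -0.0015]
t20.png 0.035 du [-0.35  0.34] 10mm up would be [-0.   -0.81] axes [82.9 87.3] world err [-0.001   0.0009]
t20.png 0.105 du [-0.27  0.54] 10mm up would be [-0.17 -0.82] axes [82.7 87.5] world err [-0.0015  0.0007]
t17.png -0.105 du [-0.28  0.25] 10mm up would be [ 0.35 -0.8 ] axes [84.  88.9] world err [-0.0007  0.0008]
t17.png -0.035 du [-0.01  0.43] 10mm up would be [ 0.17 -0.81] axes [85.2 88. ] world err [-0.0012  0.    ]
t17.png 0.035 du [-0.31  0.31] 10mm up would be [-0.   -0.81] axes [83.4 87.8] world err [-0.0009  0.0008]
t14.png -0.105 du [-0.27  0.24] 10mm up would be [ 0.35 -0.8 ] axes [83.9 88.6] world err [-0.0007  0.0007]
t14.png -0.035 du [-0.03  0.43] 10mm up would be [ 0.17 -0.81] axes [85.2 87.9] world err [-0.0012  0.0001]
```

```bash
python3 - <<'E'
from h import *
plan([.6885,-.0600,.196],81.91)
E
python3 -m jog '[[[-0.028,0.02,0.017],0.2],[[-0.027,0.02,0.017],0],[[0,0.05,0],0],[[0,0.05,0],0],[[0,0.05,0],0],[[0,0.04,0],0],[[0,0,0],0],[[0,0,0],0],[[0,0,0],0],[[0,0,0],0]]' 0.3
python3 - <<'E'
from h import *
plan([.6885,-.0600,.196],81.91)
a=snap('scene','s21.png',(200,80,380,260),4)
E
```

```text
now [0.4118 0.0322 0.232 ] [1.7997e+02 3.0000e-02 8.2070e+01] t 49.05 F [1.6 0.  0.2] open 0.0338 caseframe [-0.1936  0.0037  0.232 ]
 turn 0.16 shift mm [-52.4 286.9  36. ] dist 294
time: 50.3
position: [0.6357, -0.0522, 0.1972]
ee_rot: [180.0, -0.0, 82.0]
contact_force: [-0.6, 0.0, -1.2]
opening: 0.0598
now [ 0.6357 -0.0522  0.1972] [179.95  -0.    82.01] t 50.3 F [-0.6  0.  -1.2] open 0.0598 caseframe [ 0.0397 -0.0495  0.1972]
 turn 0.1 shift mm [-0.3 53.4  1.2] dist 53
```

View pics/s21.png

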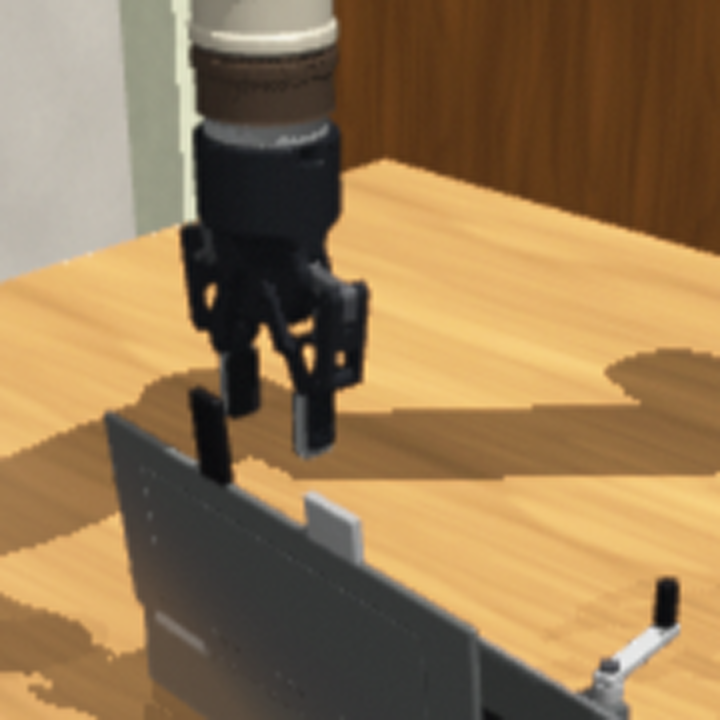

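```bash
python3 -m jog '[[[0,0.02,0],0],[[0,0.02,0],0],[[0,0.013,0.001],0],[[0,0,0],0],[[0,0,0],0],[[0,0,0],0],[[0,0,0],0],[[0,0,0],0],[[0,0,0],0],[[0,0,0],0]]'
python3 - <<'E'
from h import *
plan([.6885,-.0600,.196],81.91)
a=snap('scene','s22.png',(200,80,380,260),4)
E
python3 -m jog '[[[0,0,0],0],[[0,0,0],0],[[0,0,0],0],[[0,0,0],0],[[0,0,0],0],[[0,0,0],0],[[0,0,0],0],[[0,0,0],0],[[0,0,0],0],[[0,0,0],0]]' 1
```

```text
time: 51.6
position: [0.6887, -0.0598, 0.1952]
ee_rot: [-180.0, 0.0, 82.0]
contact_force: [-0.6, 0.4, -0.2]
opening: 0.0599
now [ 0.6887 -0.0598  0.1952] [-179.99    0.     82.01] t 51.6 F [-0.6  0.4 -0.2] open 0.0599 caseframe [ 0.0932 -0.0497  0.1952]
 turn 0.1 shift mm [-0.3 -0.2 -0.8] dist 1
time: 52.9
position: [0.6887, -0.0602, 0.1955]
ee_rot: [180.0, 0.0, 82.0]
contact_force: [-0.6, -5.2, 2.3]
opening: 0.0229
```

View pics/s22.png

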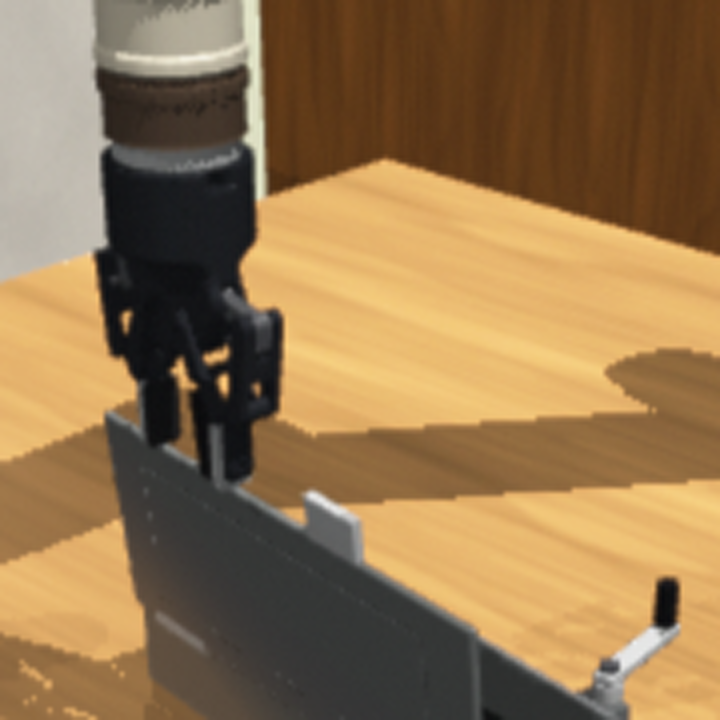

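```bash
python3 -m jog '[[[0,-0.0155,-0.002],0],[[0,-0.0233,0],0],[[0,-0.0232,0.0034],0],[[0,-0.0223,0.0068],0],[[0,-0.0211,0.0101],0],[[0,-0.0194,0.0131],0],[[0,-0.0171,0.0159],0],[[0,-0.0147,0.0182],0],[[0,-0.0117,0.0202],0],[[0,-0.0085,0.0218],0]]'
python3 - <<'E'
from h import *
plan(case2w([[-.0905,-.05,.042]])[0],81.91)
a=snap('scene','s23.png',(200,130,380,310),4)
E
```

```text
time: 54.15
position: [0.5127, -0.0356, 0.0882]
ee_rot: [180.0, 0.1, 82.0]
contact_force: [-2.6, -6.5, 4.0]
opening: 0.0227
now [ 0.5127 -0.0356  0.0882] [1.7998e+02 8.0000e-02 8.1990e+01] t 54.15 F [-2.6 -6.5  4. ] open 0.0227 caseframe [-0.0845 -0.0498  0.0882]
 turn 0.08 shift mm [-0.3 -6.  46.2] dist 47
```

View pics/s23.png

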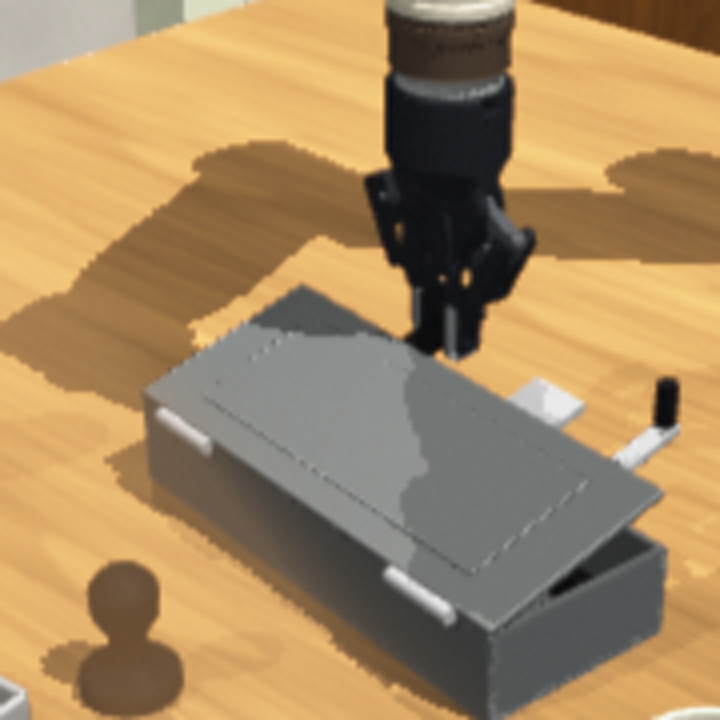

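```bash
python3 -m jog '[[[0,-0.003,0.012],0],[[0,-0.0015,0.012],0],[[0,-0.001,0.011],0],[[0,-0.0005,0.008],0],[[0,0,0.003],0],[[0,0,0.0015],0],[[0,0,0],0],[[0,0,0],0],[[0,0,0],0],[[0,0,0],0]]'
python3 - <<'E'
from h import *
plan(case2w([[-.0905,-.05,.042]])[0],81.91)
a=snap('scene','s24.png',(200,130,380,310),4)
E
```

```text
time: 55.45
position: [0.5055, -0.0346, 0.0444]
ee_rot: [-179.9, 0.1, 82.0]
contact_force: [-17.6, -6.0, 35.7]
opening: 0.0227
now [ 0.5055 -0.0346  0.0444] [-1.7991e+02  6.0000e-02  8.2010e+01] t 55.45 F [-17.6  -6.   35.7] open 0.0227 caseframe [-0.0917 -0.0497  0.0444]
 turn 0.1 shift mm [-0.3  1.2  2.4] dist 3
```

View pics/s24.png

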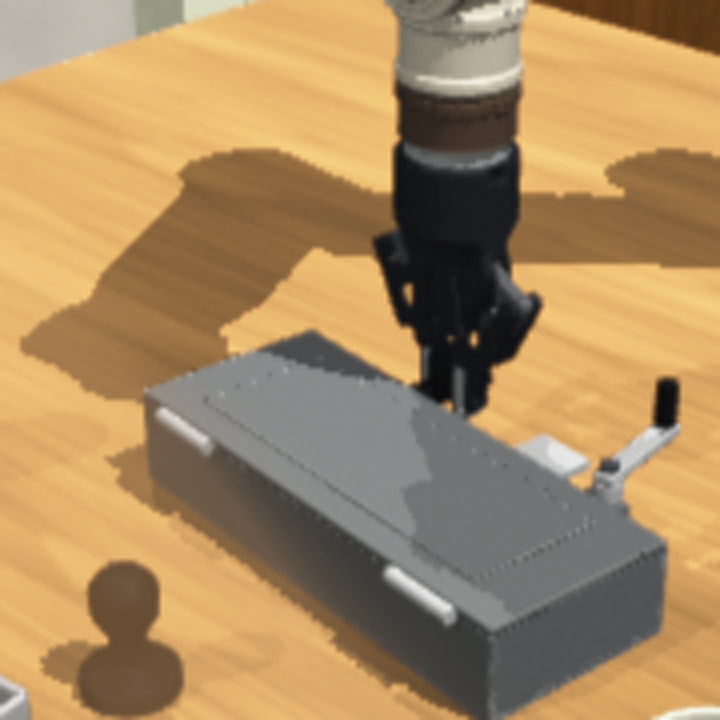

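```bash
python3 -m jog '[[[0,0,-0.002],0],[[0,0,0],0],[[0,0,0],0],[[0,0,0],0],[[0,0,-0.02],0],[[0,0,-0.04],0],[[0,0,-0.04],0],[[0,0,-0.02],0],[[0,0,0],0],[[0,0,0],0]]' 0.3
python3 -m jog '[[[0.03,-0.012,0],0],[[0.045,-0.014,0],0],[[0.045,-0.014,0],0],[[0.042,-0.014,0],0],[[0,0,0],0],[[0,0,0],0],[[0,0,0],0],[[0,0,0],0],[[0,0,0],0],[[0,0,0],0]]' 1
python3 - <<'E'
from h import *
plan(case2w([[-.146,.112,.085]])[0],81.91)
a=snap('scene','s25.png',(220,130,400,310),4);b=snap('top','t25.png',(260,195,410,285),5)
E
```

```text
time: 56.75
position: [0.5069, -0.0342, 0.1609]
ee_rot: [-179.9, 0.0, 82.0]
contact_force: [-0.6, 0.0, -0.5]
opening: 0.0598
time: 58.0
position: [0.4769, 0.1332, 0.1624]
ee_rot: [180.0, -0.0, 82.0]
contact_force: [-0.2, 0.9, -0.2]
opening: -0.0
now [0.4769 0.1332 0.1624] [179.99  -0.    81.97] t 58.0 F [-0.2  0.9 -0.2] open -0.0 caseframe [-0.1429  0.1127  0.1624]
 turn 0.06 shift mm [-0.7 -3.1 77.4] dist 77
```

View pics/s25.png

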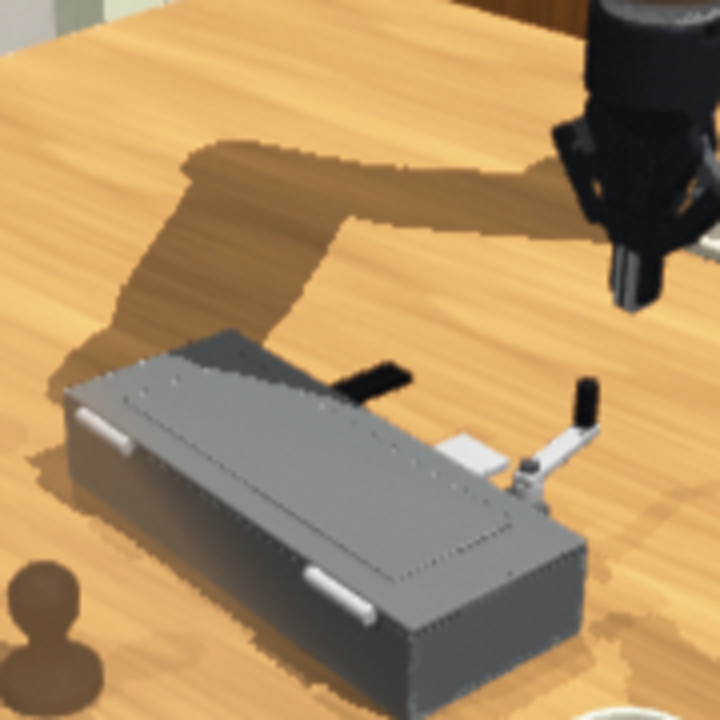

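View pics/t25.png

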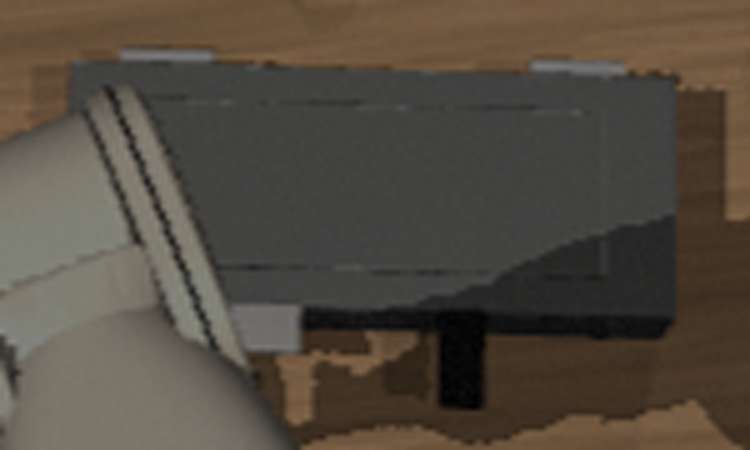

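```bash
python3 - <<'E'
from h import *
a=load('scene')
for uv,z in (((220+586.5/4-.5,130+383/4-.5),.104),((220+586/4-.5,130+428/4-.5),.074)):
    w=px2w(a,[uv],z);print(w,w2case(w))
E
```

```text
[[0.4774382  0.10702034 0.104     ]] [[-0.13875653  0.08674572  0.104     ]]
[[0.47707098 0.10895924 0.074     ]] [[-0.13938416  0.08861661  0.074     ]]
```

```bash
python3 -m jog '[[[0.005,-0.005,0],0],[[0,0,0.03],0],[[0,0,0.03],0],[[0,0,0.015],0],[[0,0,0],0],[[0,0,0],0],[[0,0,0],0],[[0,0,0],0],[[0,0,0],0],[[0,0,0],0]]'
python3 - <<'E'
from h import *
plan(case2w([[-.146,.112,.087]])[0],81.91)
a=snap('scene','s26.png',(260,170,400,290),5)
E
```

```text
time: 59.35
position: [0.4725, 0.1392, 0.0874]
ee_rot: [180.0, -0.0, 82.0]
contact_force: [-0.8, -0.3, -0.5]
opening: -0.0002
now [0.4725 0.1392 0.0874] [ 1.7999e+02 -1.0000e-02  8.2000e+01] t 59.35 F [-0.8 -0.3 -0.5] open -0.0002 caseframe [-0.148   0.118   0.0874]
 turn 0.09 shift mm [-6.   2.   0.4] dist 6
```

View pics/s26.png

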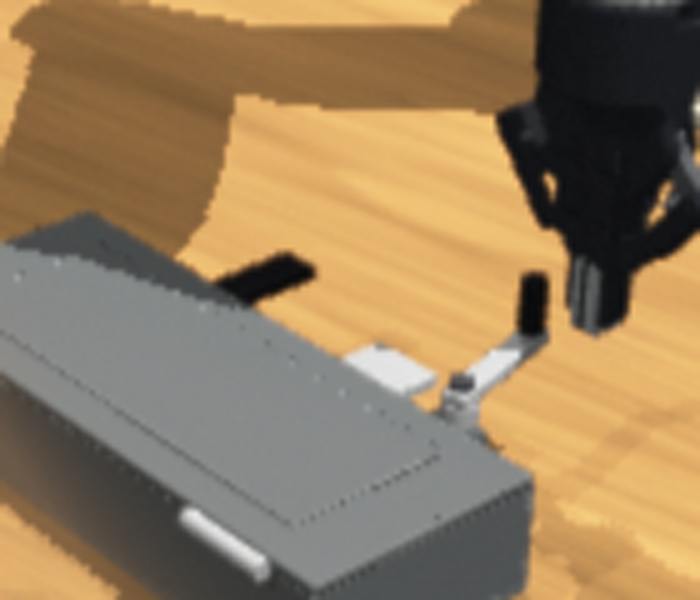

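```bash
python3 -m jog '[[[-0.015,0,0],0],[[-0.015,0.001,0],0],[[-0.012,0.005,0],0],[[-0.012,0.006,0],0],[[-0.010,0.009,0],0],[[-0.007,0.008,0],0],[[-0.004,0.006,0],0],[[0,0.003,0],0],[[0,0,0],0],[[0,0,0],0]]'
python3 - <<'E'
from h import *
plan(case2w([[-.105,.040,.087]])[0],81.91)
a=snap('scene','s27.png',(260,170,400,290),5)
E
```

```text
time: 60.65
position: [0.5, 0.06, 0.0874]
ee_rot: [180.0, -0.0, 82.0]
contact_force: [-0.7, -0.3, 0.4]
opening: 0.0002
now [0.5    0.06   0.0874] [ 1.7996e+02 -1.0000e-02  8.2030e+01] t 60.65 F [-0.7 -0.3  0.4] open 0.0002 caseframe [-0.11    0.0432  0.0874]
 turn 0.12 shift mm [-3.2  5.   0.4] dist 6
```

View pics/s27.png

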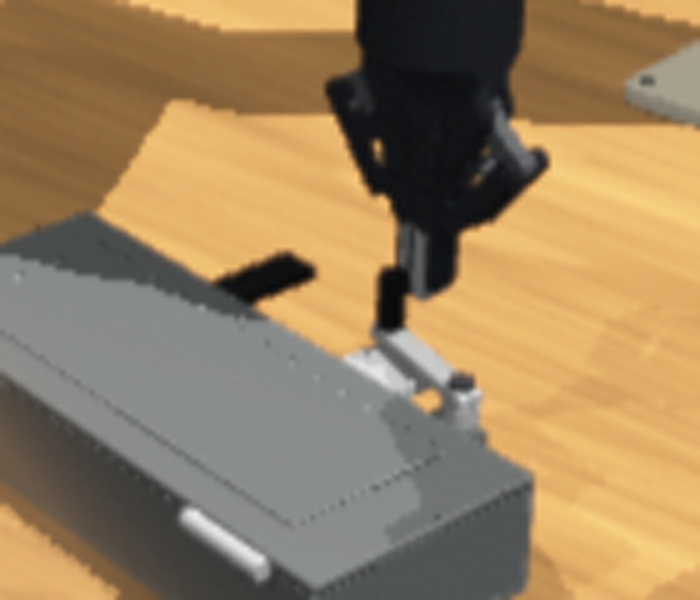

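```bash
python3 -m jog '[[[-0.002,0.002,0],0],[[0,0.001,0],0],[[0,0.001,0],0],[[0,0.001,0],0],[[0,0.001,0],0],[[0,0,0],0],[[0,0,0],0],[[0,0,0],0],[[0,0,0],0],[[0,0,0],0]]'
python3 - <<'E'
from h import *
plan(case2w([[-.105,.040,.087]])[0],81.91)
E
```

```text
time: 61.95
position: [0.5054, 0.0569, 0.0873]
ee_rot: [180.0, -0.0, 82.0]
contact_force: [-0.6, 0.1, -1.2]
opening: -0.0001
now [0.5054 0.0569 0.0873] [ 1.7999e+02 -1.0000e-02  8.2010e+01] t 61.95 F [-0.6  0.1 -1.2] open -0.0001 caseframe [-0.1042  0.0409  0.0873]
 turn 0.1 shift mm [-0.9 -0.8  0.3] dist 1
```

```bash
python3 -m jog '[[[0,0.001,0],0],[[0,0.001,0],0],[[0,0.001,0],0],[[0,0,0],0],[[0,0,0],0],[[0,0,0],0],[[0,0,0],0],[[0,0,0],0],[[0,0,0],0],[[0,0,0],0]]'
python3 - <<'E'
from h import *
plan(case2w([[-.105,.040,.087]])[0],81.91)
a=snap('scene','s28.png',(260,170,400,290),5)
E
```

```text
time: 63.2
position: [0.5085, 0.0565, 0.0873]
ee_rot: [180.0, -0.0, 82.0]
contact_force: [-0.5, 0.5, -0.7]
opening: -0.0003
now [0.5085 0.0565 0.0873] [ 1.7998e+02 -1.0000e-02  8.2010e+01] t 63.2 F [-0.5  0.5 -0.7] open -0.0003 caseframe [-0.1011  0.041   0.0873]
 turn 0.1 shift mm [-1.  -3.9  0.3] dist 4
```

View pics/s28.png

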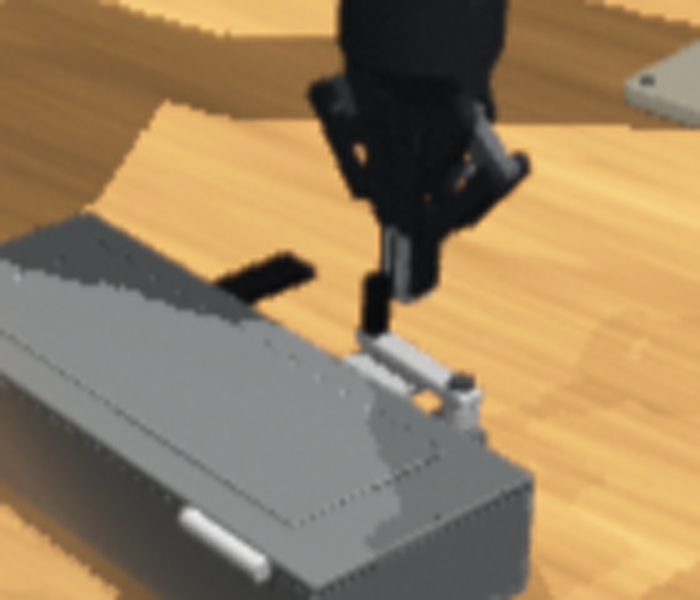

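```bash
python3 -m jog '[[[0,0.001,0],0],[[0,0.001,0],0],[[0,0.001,0],0],[[0,0.001,0],0],[[0,0,0],0],[[0,0,0],0],[[0,0,0],0],[[0,0,0],0],[[0,0,0],0],[[0,0,0],0]]'
python3 - <<'E'
from h import *
plan(case2w([[-.105,.040,.087]])[0],81.91)
E
```

```text
time: 64.5
position: [0.5121, 0.0558, 0.0872]
ee_rot: [-180.0, 0.0, 82.0]
contact_force: [-3.8, -1.4, 0.5]
opening: 0.0001
now [0.5121 0.0558 0.0872] [-1.7998e+02  1.0000e-02  8.2010e+01] t 64.5 F [-3.8 -1.4  0.5] open 0.0001 caseframe [-0.0975  0.0408  0.0872]
 turn 0.1 shift mm [-0.8 -7.5  0.2] dist 8
```

Force is starting to rise; one more millimetre, then back off and look.

```bash
python3 -m jog '[[[0,0.001,0],0],[[0,0.0,0],0],[[0,0,0],0],[[0,0,0],0],[[0,0,0],0],[[0,0,0],0],[[0,0,0],0],[[0,0,0],0],[[0,0,0],0],[[0,0,0],0]]'
python3 -m jog '[[[0,-0.01,0],0],[[0,-0.02,0],0],[[0,-0.03,-0.03],0],[[0,-0.03,-0.05],0],[[0.03,-0.04,-0.04],0],[[0.05,-0.02,0],0],[[0.05,0,0],0],[[0.05,0,0],0],[[0.05,0,0],0],[[0,0,0],0]]'
python3 - <<'E'
from h import *
plan(case2w([[-.105,.040,.087]])[0],81.91)
a=snap('scene','s29.png');b=snap('top','t29.png')
sv(a['pixels'],'s29c.png',(260,170,400,290),5);sv(b['pixels'],'t29c.png',(260,195,410,285),5)
E
```

```text
time: 65.75
position: [0.5122, 0.0557, 0.0871]
ee_rot: [-179.9, 0.0, 82.0]
contact_force: [-4.9, -1.2, 2.9]
opening: 0.0001
time: 67.0
position: [0.3981, 0.3073, 0.2062]
ee_rot: [179.9, -0.2, 82.3]
contact_force: [-0.8, -1.0, -0.3]
opening: 0.0003
now [0.3981 0.3073 0.2062] [ 1.7991e+02 -1.6000e-01  8.2270e+01] t 67.0 F [-0.8 -1.  -0.3] open 0.0003 caseframe [-0.2446  0.2743  0.2062]
 turn 0.36 shift mm [-233.7  140.7  119.2] dist 298
```

View pics/s29c.png

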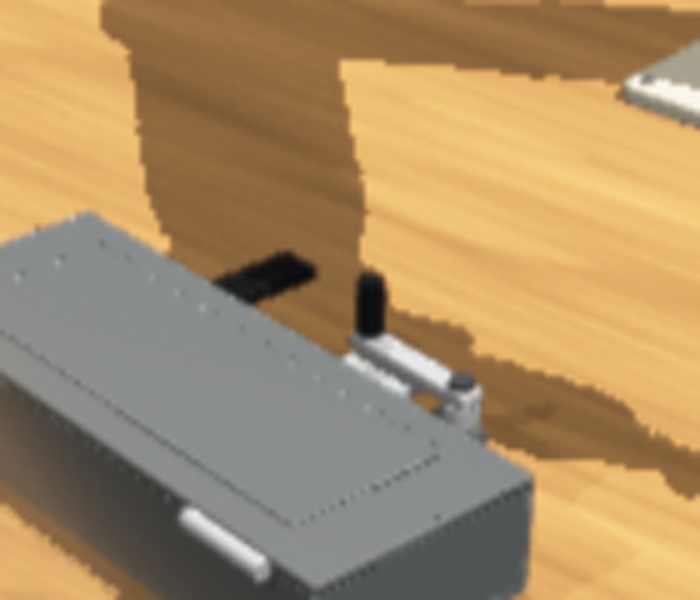

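View pics/t29.png

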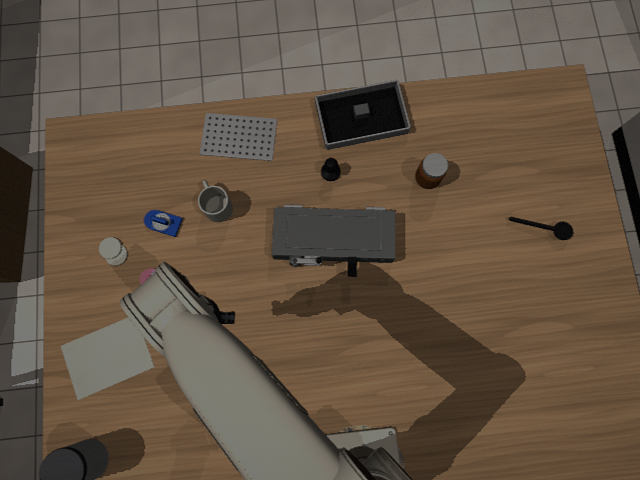

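View pics/t29c.png

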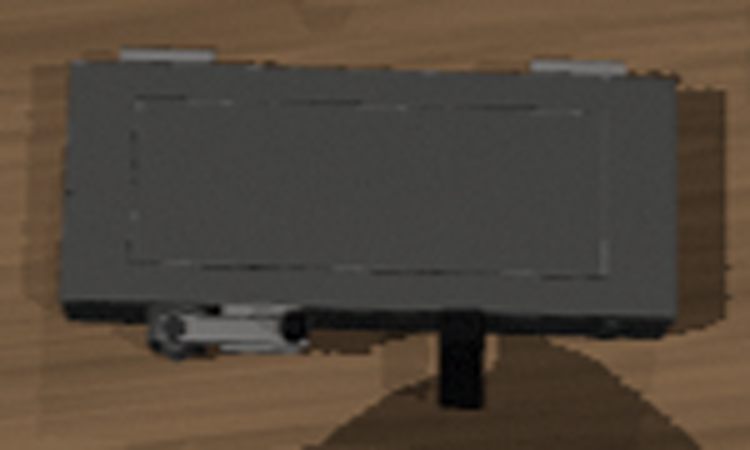

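View pics/s29.png

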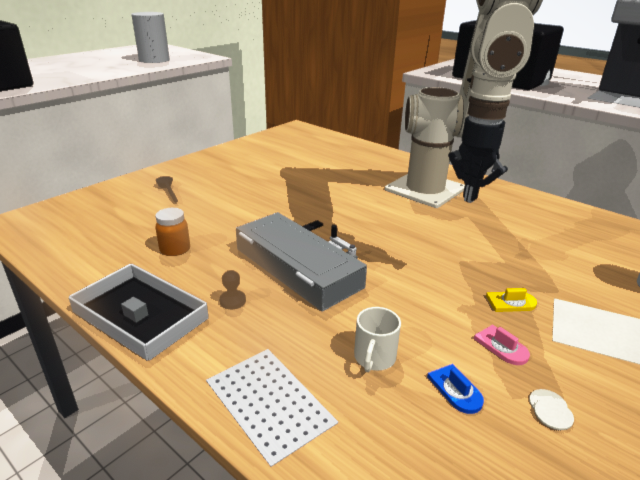

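```bash
python3 -c "
from cell import ctrl
print(ctrl.hand_in())"
```

```text
the job is handed in; nothing more can be done
None
```

I seated all four black carriers in their own pockets, round end to the front. The lid is shut, the latch lever is back across it, and I handed the job in at about 67 s of robot time.

- **Carriers:** In the top view before closing, the four disc centres were within about 1.5 mm of the pocket centres. Three of those four readings came from earlier pictures. In the last open-lid picture the -y pair fitted badly, up to 6 mm off, because the arm was partly over the case. I kept the earlier clear-view readings for those two. Flatness I judged from the pictures and from the release heights, which matched the pocket floor.
- **Lid:** I pressed it down at the tab until it stopped, at about 36 N. In the final pictures it looks the same as it did at the start.
- **Latch:** I pushed the lever until the force rose to about 5 N. It now lies parallel to the case's front edge, further back than where it started. I read this from the pictures, not from a joint value.
- **Everything else:** The mug, jar and tamper look unmoved in the final pictures, and no black carriers are left on the table. The arm is clear of everything. I saw neither a slipped grip nor a knocked carrier.

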